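# Unlock the charging dock and stand the handlamp on the mat

## Robot

A 7-joint arm with a two-finger parallel gripper is mounted at the origin on a cart in front of the work surface, level with it; the furniture and walls round the work are solid. World frame = base frame: x ahead of the robot, y to its left, z up, the work surface at z = 0. Lengths are in mm, angles in rad, forces in N, time in s.
With the tool pointing down it reaches from about 400 to 875 mm from the base axis. Payload 19.3 kg.
Tool frame: the origin (TCP) lies at the very end of the fingers, on their centre line; the grasp point (between the pads) lies 19 mm behind it (grip_point_offset is the z of the grasp point in the tool frame, in mm); z points along the fingers, x is the direction in which the jaws open and shut, and the axes are right-handed (so a half turn about z gives the same grasp; the last joint's range is limited). The gripper opens to 85 mm and grips with 20 to 120 N. Pads are 22 mm wide; open, the fingers measure 114 mm over their backs; the gripper's body (76 mm by 85 mm) begins 54 mm behind the grasp point. The pads swing forward as they close: fully open they stand 13 mm farther back than shut.
Start: joints at [1.036, 0.521, -0.036, 1.599, 0.021, 1.021, -0.113], TCP at [280.124, -558.698, 195.691] pointing down, gripper open.
Joint ranges: [-2.91, 2.91], [-0.3, 2.13], [-1.5, 1.42], [0.17, 2.43], [-1.26, 4.41], [0.16, 1.93], [-2.52, 2.52]. Speed limits (rad/s): [1.89, 1.89, 2.39, 2.39, 3.01, 3.01, 3.01].

## Interface

Orientations are given as a 3x3 rotation matrix whose columns are the frame's x, y, z axes.
In Python, from workcell import movep, movel, goto_joints, open_gripper, clamp, wait, inverse_kinematics, read_state, camera, PlanningError, finish_job, grip_point_offset gives the robot as it stands. Calls block until the motion is done:
- movep(position, orientation): joint-space move of the TCP to a pose.
- movel(position, frame=None, max_speed=150, guard=None): straight line of the TCP; frame=None keeps the orientation; max_speed is the mean speed in mm/s. With guard (N) it stops when the force on the tool has changed by that much, and returns True; else False.
- goto_joints(angles): joint-space move.
- open_gripper() and clamp(): open the fingers fully, or close them until they stop; the grip force is fixed at half the most.
- wait(seconds).
- inverse_kinematics(position, orientation): joint angles nearest the present ones, or None.
- read_state(): the state.
- camera(name): name is "side" or "top"; returns a dict with "image" (384x512x3 uint8, blue, green, red), "range_z" (384x512 float32, mm along the optical axis (not along the pixel's ray), 0 where there is no reading), "fx", "fy", "cx", "cy" (pixels), "cam_to_world" (4x4, takes a point from camera to world coordinates). Camera axes: x right, y up, looking along -z (the intrinsics and any distortion apply to the point x, -y, -z); pixel columns grow to the right and rows downward; lengths in mm; the calibration is good to about 2 mm. A picture is of the moment at which its call begins.
A pose or a line that the arm cannot do raises PlanningError and nothing moves.
- finish_job(): hands the job in, once; it reports no verdict.
The state is a dict: "time": time; "qpos": joint angles; "qvel": joint speeds; "joint_efforts": joint torques, N m; "eef_pos": TCP position; "tool_rot": TCP orientation; "ft_force": force on the tool from outside, world axes, zero at the start; "torque": the same for the moment, N m; "finger_gap": finger opening in mm.
Only numpy, scipy, OpenCV 4.12 (cv2) and the standard library are available. Lean on these libraries where they do the work, as an engineer would, in place of code of your own. Each camera call takes 0.05 s, during which the arm holds its last target.

## Task

Free the orange handlamp from its sloping charging dock: squeeze the yellow button in the grip of the dock's upright red lever and, keeping it squeezed as the lever comes off its catch, swing the lever all the way down towards the robot; never force it past the catch unsqueezed. Then lift the lamp off by its handle and stand it upright in the middle of the round mat with its lens facing the yellow mark on the mat, setting it down without dropping it. Leave the lever down and do not disturb the bottles, the stamp and the loupe nearby.

Things in the scene. Friction and masses are not known exactly. Their poses are not given: they have to be found in the camera images.
- dock: Grey and black charging dock, fixed, base 130 x 100 mm plus the lever's bracket on its -y side. Origin: centre of its underside on the worktop; z up, front faces -x. Obstacle: left of the dock a second magnifier's pole (to z 0.37 at x 0.30, y 0.14) and arm (z 0.34 to 0.39, on to x 0.61, y 0.27). The lamp leans 35 degrees towards the dock's -x in its sloping cradle.
- cradle (a point): Middle of the cradle's sloping floor, 62 mm above the dock's origin. The floor slopes 35 degrees down to the dock's front. A front lip 15 mm above this floor keeps the lamp from sliding off; rear lip and side rails stand 12 mm above it, with 2 to 3 mm play. Axes as the dock's.
- lever_hinge (a point): Hinge of the red lever, at (-0.043, -0.085, 0.019) in the dock's frame, on the dock's -y side. The hinge axis runs along the dock's y.
- release_lever (a joint): Angle of the red lever (rad): 0 upright and caught, growing as it swings down towards the dock's front (-x), stop at 1.25. Friction keeps it where it is left (2 N at the grip). The catch locks it at 0 and is free only while the button is pressed by more than 4 of its 7 mm; past 0.8 rad it no longer matters.
- crossbar (a point): On the axis of the steel bar (8 mm thick, along the dock's y) that the lever carries 47 mm from its hinge: with the lever up it lies over the front ledge of the lamp's foot and holds the lamp in the dock; with the lever down it lies low in front of the dock, out of the lamp's way.
- lever_grip (a point): Middle of the lever's red grip, 115 mm from the hinge: 134 mm above the worktop when up, 55 mm when down. Grip 20 mm in the swing direction, 16 mm along the dock's y, 56 mm long. Turns with the lever: z out along the lever, y = the dock's y. Between grip and lamp are 44 mm of free room, and the other side is open.
- release_button (a joint): Travel of the yellow button (m): 0 out, 0.007 fully pressed along the dock's +y. It sits on the grip's -y face, cap 14 mm x 34 mm along the lever, centred on the grip. Grip and button measure 24.5 mm across y, 17.5 mm pressed. Spring: 3 N at first, 8 N fully pressed. Pinching the grip along the dock's y presses it.
- lamp: Orange handlamp, loose, about 0.35 kg. Origin: centre of its underside; z is its own upward axis, its lens faces -x. Foot 80 (x) x 66 (y) x 22 mm, orange body 58 x 62 mm up to 72 mm, with the lens on its front. At the start it stands in the dock's cradle, leaning 35 degrees to the dock's front, its axes the dock's turned by that lean.
- lamp_handle (a point): Middle of the lamp's handle bar, 105 mm above the underside on the lamp's axis. The bar runs along the lamp's y: 48 mm free between its two posts, 14 mm thick along the lamp's x (flat front and back faces), 12 mm high, with 27 mm free below it. Axes as the lamp's.
- lamp_lens (a point): Centre of the lamp's round lens (44 mm across), on the lamp's front, 24 mm ahead (-x) of its axis and 47 mm above its underside. Axes as the lamp's.
- mat: Round black rubber mat with a blue ring, 120 mm across, 4 mm thick, fixed. Origin: centre of the underside, on the worktop; a yellow mark (16 mm wide) on the ring at 52 mm from the middle shows its -x direction, to which the lens shall face. Obstacle: a fixed bench magnifier's spring arm (50 mm thick) rises over the table behind and to the right, in a straight line from x 0.80, y -0.15, z 0.08 to x 0.57, y -0.31, z 0.30; keep hand and wrist off it.
- flux_bottle: Small white bottle with a red cap and thin spout, 33 mm across, 93 mm high, standing loose; origin at the centre of its underside. Leave alone.
- oil_bottle: Small white bottle with a yellow cap, 29 mm across, 66 mm high, standing loose; origin at the centre of its underside. Leave alone.
- stamp: Wooden stamp, 23 x 23 x 53 mm, standing loose; origin at the centre of its underside. Leave alone.
- loupe: Folded black loupe, 30 x 57 x 15 mm, lying loose; origin at the centre of its underside. Leave alone.

How it is judged (in metres and radians):
On the way, in this order (a step that is already met when the one before it is completed fails the run):
1. the red lever is swung down with its button squeezed (value of joint release_lever above 1 rad), for 0.2 s.
2. the lamp is lifted out of the dock by the gripper (z of lamp in the frame of dock above 0.09 m and contact force between lamp and dock below 0.05 N and contact force between lamp and the fingers above 1 N), for 0.2 s.
At the end, for the whole second after the job is handed in: The lamp stands upright (within 4.6 degrees) and at rest on the mat, its middle within 20 mm of the mat's middle, its lens facing the yellow mark within 20 degrees, and the lever is still down (over 1.0 rad) (horizontal distance between lamp and mat below 0.02 m and angle between the x axis of lamp and the x axis of mat, either way round below 0.35 rad and x of lamp_lens in the frame of mat below 0 m and angle between lamp's own z axis and vertical below 0.08 rad and height (world z) of lamp between 0 and 0.009 m and linear speed of lamp below 0.02 m/s and value of joint release_lever above 1 rad); the robot touches nothing.
It fails at once if a bystander (bottle, stamp, loupe) is moved by more than 20 mm or a bottle or the stamp tipped by more than 23 degrees (distance of any of flux_bottle, oil_bottle, stamp, loupe from where it was at the start of the episode above 0.02 m or angle between any of flux_bottle, oil_bottle, stamp's own z axis and vertical above 0.4 rad).
It fails at once if the lever is forced past its catch with the button out (value of joint release_lever between 0.15 and 0.3 rad and value of joint release_button below 0.002 m).
It fails at once if the lamp is dropped: it is in free fall more than 15 mm above the mat (contact force between lamp and anything else below 0.001 N and height (world z) of lamp above 0.019 m).
It also fails if it takes over 66 s, if anything falls off the work surface, if the arm or the gripper's body presses on something with over 40 N, if the wrist force passes 120 N, or if a joint passes its speed limit or range.

## Working session

There is one attempt and no reset: what is moved stays moved. The work goes in short steps, each a Python script; the robot and the scene stay as the last script left them, time stands still between calls to the robot, and variables do not carry over. Pictures are saved under pics/ and viewed, and the job is handed in when it is done.

```bash
ls; mkdir -p pics; python3 - <<'E'
from workcell import *
import cv2,numpy as np
for n in("side","top"):
    c=camera(n); cv2.imwrite(f"pics/{n}0.png",c["image"]); np.savez(f"{n}0.npz",**{k:np.array(v) for k,v in c.items()})
    print(n,c["fx"],c["fy"],c["cx"],c["cy"],[k for k in c]);print(np.round(c["cam_to_world"],3))
s=read_state();print(s["time"],s["eef_pos"],np.round(s["tool_rot"],3),s["finger_gap"],s["ft_force"],grip_point_offset)
E
```

```text
pics
side 445.23699667288327 445.23699667288327 249.2543302950601 189.6473753104421 ['image', 'range_z', 'fx', 'fy', 'cx', 'cy', 'cam_to_world']
[[-9.99000e-01  3.60000e-02 -3.20000e-02  5.49720e+02]
 [-4.80000e-02 -7.98000e-01  6.01000e-01  4.73374e+02]
 [-4.00000e-03  6.02000e-01  7.99000e-01  8.51784e+02]
 [ 0.00000e+00  0.00000e+00  0.00000e+00  1.00000e+00]]
top 412.59795318779453 412.59795318779453 254.14366872016035 189.78777472141155 ['image', 'range_z', 'fx', 'fy', 'cx', 'cy', 'cam_to_world']
[[-2.80000e-02  9.98000e-01 -6.00000e-02  5.19005e+02]
 [-9.99000e-01 -2.90000e-02 -1.50000e-02 -1.00305e+02]
 [-1.70000e-02  5.90000e-02  9.98000e-01  9.83328e+02]
 [ 0.00000e+00  0.00000e+00  0.00000e+00  1.00000e+00]]
0.1 [ 279.96342944 -558.41402346  195.19494224] [[ 0.448 -0.894 -0.001]
 [-0.894 -0.448  0.001]
 [-0.001  0.    -1.   ]] 85.486275980082 [-0.78033657  0.00799174  0.92058276] -18.700000000000003
```

View pics/side0.png

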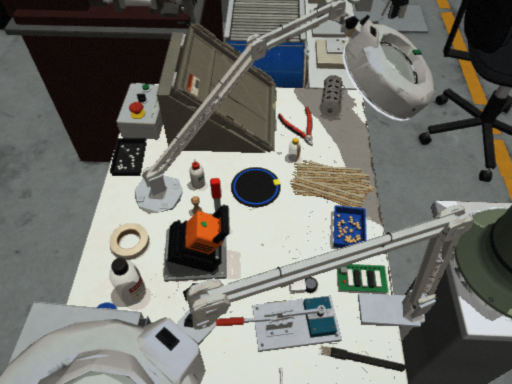

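View pics/top0.png

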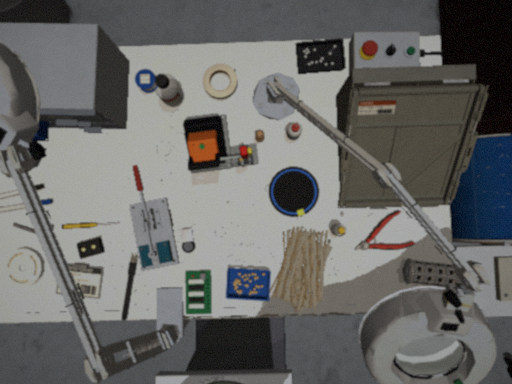

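```bash
cat > h.py <<'E'
import numpy as np,cv2
def load(n,i=0): 
    d=np.load(f"{n}{i}.npz"); return {k:d[k] for k in d.files}
def ray(c,u,v):
    M=c["cam_to_world"]; d=np.array([(u-c["cx"])/c["fx"],-(v-c["cy"])/c["fy"],-1.]); return M[:3,3],M[:3,:3]@d
def onplane(c,u,v,z):
    o,d=ray(c,u,v); return o+d*(z-o[2])/d[2]
def cloud(c):
    v,u=np.mgrid[0:384,0:512]; z=c["range_z"]; P=np.stack([(u-c["cx"])/c["fx"]*z,-(v-c["cy"])/c["fy"]*z,-z],-1)
    M=c["cam_to_world"]; P=P@M[:3,:3].T+M[:3,3]; P[z<=0]=np.nan; return P
def proj(c,p):
    M=c["cam_to_world"]; q=M[:3,:3].T@(np.asarray(p,float)-M[:3,3]); return c["cx"]+c["fx"]*q[0]/-q[2], c["cy"]-c["fy"]*q[1]/-q[2]
E
python3 - <<'E'
from h import *
a=load("top")["image"];b=load("side")["image"]
cv2.imwrite("pics/topz.png",cv2.resize(a[95:235,165:365],None,fx=4,fy=4,interpolation=2))
cv2.imwrite("pics/sidez.png",cv2.resize(b[135:285,150:310],None,fx=4,fy=4,interpolation=2))
E
```

```text
(no output)
```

View pics/topz.png

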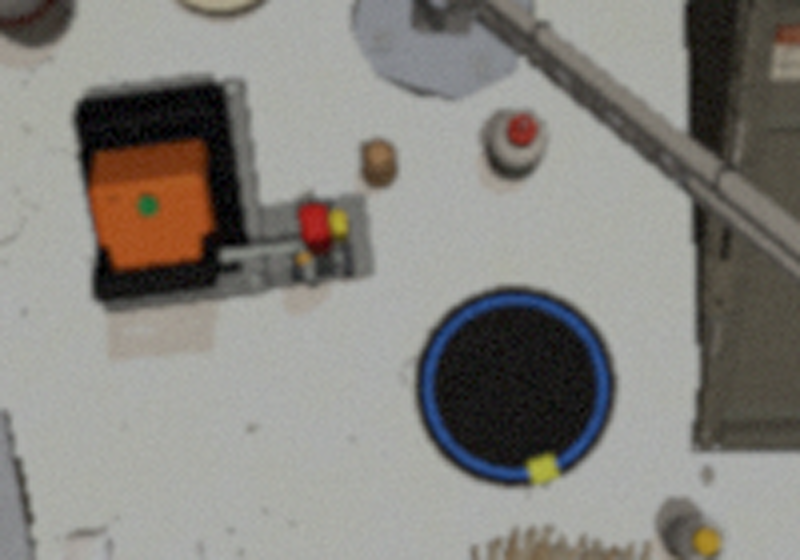

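View pics/sidez.png

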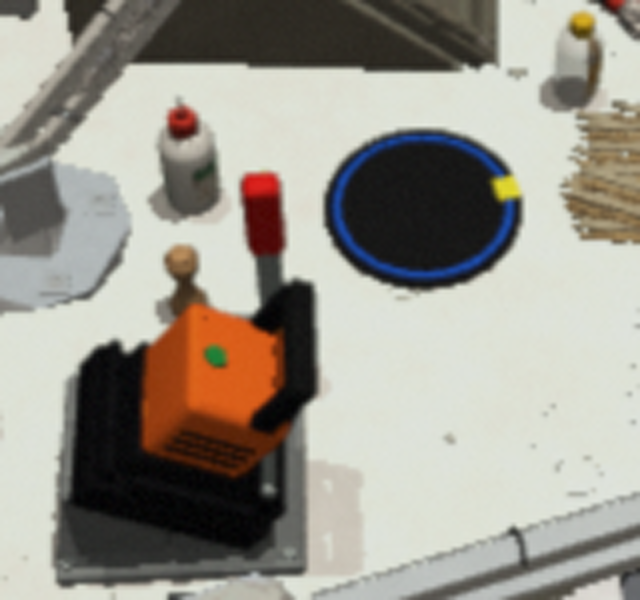

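```bash
python3 - <<'E'
from h import *
T=load("top");S=load("side")
np.set_printoptions(precision=1,suppress=True)
def hsv(c): return cv2.cvtColor(c["image"],cv2.COLOR_BGR2HSV)
for n,c in(("top",T),("side",S)):
    h=hsv(c);P=cloud(c)
    m={"blue":cv2.inRange(h,(105,120,60),(125,255,255)),"yel":cv2.inRange(h,(24,110,110),(34,255,255)),"red":cv2.inRange(h,(0,150,90),(5,255,255))|cv2.inRange(h,(172,150,90),(180,255,255)),"org":cv2.inRange(h,(6,170,80),(18,255,255))}
    for k,v in m.items():
        nn,l,st,ce=cv2.connectedComponentsWithStats(v)
        for i in range(1,nn):
            if st[i,4]>12 and 150<ce[i][0]<350 and 110<ce[i][1]<280:
                print(n,k,st[i],ce[i],"med",np.nanmedian(P[l==i],0),"on4",onplane(c,*ce[i],4))
    # mat ellipse
    v=m["blue"].copy(); v[:, :180 if n=="top" else 220]=0
    nn,l,st,ce=cv2.connectedComponentsWithStats(v); i=1+np.argmax(st[1:,4])
    cn=max(cv2.findContours((l==i).astype(np.uint8),0,1)[0],key=len)
    q=np.array([onplane(c,*p,4)[:2] for p in cn[:,0]]).astype(np.float32)
    print(n,"mat",cv2.fitEllipse(q),cv2.minEnclosingCircle(q))
    # dock points: below top heights
    w=(P[...,0]>420)&(P[...,0]<720)&(P[...,1]>-60)&(P[...,1]<180)
    for lo,hi in((15,30),(30,45),(45,60),(60,200)):
        q=P[w&(P[...,2]>lo)&(P[...,2]<hi)]; 
        if len(q): print(n,lo,hi,len(q),q.min(0),q.max(0))
E
```

```text
top blue [270 168  48  47 434] [292.5 189.6] med [ 577.6 -171.4    5.6] on4 [ 575.4 -176.4    4. ]
top yel [248 147   4   7  21] [249.4 150.1] med [649.7 -79.6 152.5] on4 [672.9 -76.7   4. ]
top yel [297 209   8   7  37] [300.2 211.9] med [ 521.8 -192.2    6.3] on4 [ 522.1 -192.8    4. ]
top red [292 125   7   6  25] [294.8 127.7] med [ 708.1 -180.3   77. ] on4 [ 723.7 -186.9    4. ]
top red [240 146   7  10  62] [243.  150.3] med [648.3 -67.7 163. ] on4 [672.9 -61.3   4. ]
top org [187 130  31  32 789] [202.5 145.6] med [665.   17.4 130.6] on4 [687.2  35.5   4. ]
top mat ((571.23876953125, -646.2294311523438), (101.88872528076172, 288.2924499511719), 86.6512222290039) ((571.1234130859375, -650.911376953125), 128.1098175048828)
top 15 30 525 [420.4 -56.7  15. ] [706.6 179.9  29.9]
top 30 45 559 [420.  -54.7  30.2] [687.6 179.9  45. ]
top 45 60 322 [433.8 -59.9  45.1] [712.1 179.9  60. ]
top 60 200 1911 [430.8 -59.3  60. ] [720.  179.9 158.8]
side blue [233 168  46  37 317] [254.1 187.1] med [ 572.3 -166.7    4.7] on4 [ 571.9 -172.8    4. ]
side blue [334 206  32  40 650] [347.8 224.7
[... 326 characters left out ...]
477.  -379.2    4. ]
side red [192 162   7   5  26] [195.2 164.5] med [ 707.2 -177.2   75.8] on4 [ 721.6 -237.1    4. ]
side red [211 178   9   9  56] [215.  181.6] med [645.4 -63.  160.9] on4 [ 667.1 -185.3    4. ]
side org [185 211  37  40 960] [202.3 229.8] med [663.1  28.2 126.7] on4 [682.8 -47.9   4. ]
side mat ((500.620849609375, -647.4048461914062), (150.4351043701172, 210.76522827148438), 172.99508666992188) ((482.0074462890625, -651.2192993164062), 112.96705627441406)
side 15 30 436 [420.5  55.3  15. ] [719.3 180.   30. ]
side 30 45 842 [420.   35.2  30. ] [720. 180.  45.]
side 45 60 601 [427.5  17.   45.1] [719.8 180.   60. ]
side 60 200 2728 [427.9 -60.   60. ] [720.  180.  161.2]
```

```bash
python3 - <<'E'
from h import *
T=load("top");S=load("side")
np.set_printoptions(precision=1,suppress=True)
for n,c in(("top",T),("side",S)):
    h=cv2.cvtColor(c["image"],cv2.COLOR_BGR2HSV);P=cloud(c)
    b=cv2.inRange(h,(105,120,60),(125,255,255)); x0=(260,330,160,225) if n=="top" else (225,285,160,215)
    z=np.zeros_like(b); z[x0[2]:x0[3],x0[0]:x0[1]]=b[x0[2]:x0[3],x0[0]:x0[1]]
    vv,uu=np.nonzero(z); hull=cv2.convexHull(np.c_[uu,vv].astype(np.int32))[:,0]
    q=np.array([onplane(c,*p,4)[:2] for p in hull]); A=np.c_[2*q,np.ones(len(q))]; s=np.linalg.lstsq(A,(q**2).sum(1),rcond=None)[0]
    print(n,"mat c",s[:2],"r",np.sqrt(s[2]+s[:2]@s[:2]), np.abs(np.hypot(*(q-s[:2]).T)-np.sqrt(s[2]+s[:2]@s[:2])).max())
    o=cv2.inRange(h,(4,150,40),(20,255,255)); o=cv2.erode(o,np.ones((3,3)))>0
    X=P[o]; X=X[(X[:,0]>600)&(X[:,0]<740)&(X[:,1]>-40)&(X[:,1]<80)&(X[:,2]>60)]
    R=X.copy(); rng=np.random.default_rng(0)
    for k in range(3):
        best=None
        if len(R)<40: break
        for t in range(600):
            p=R[rng.choice(len(R),3,False)]; nn=np.cross(p[1]-p[0],p[2]-p[0]); L=np.linalg.norm(nn)
            if L<50: continue
            nn/=L; i=np.abs((R-p[0])@nn)<2.
            if best is None or i.sum()>best.sum(): best=i
        I=R[best]; m=I.mean(0); nn=np.linalg.svd(I-m)[2][2]; nn*=np.sign(nn[2]) if abs(nn[2])>.3 else np.sign(nn[1])
        print(n,"plane",len(I),m,np.round(nn,3),"rms",np.sqrt((((I-m)@nn)**2).mean())); R=R[~best]
    # grip
    r=cv2.inRange(h,(0,130,60),(5,255,255))|cv2.inRange(h,(172,130,60),(180,255,255)); X=P[r>0]; X=X[(X[:,0]>620)&(X[:,0]<680)&(X[:,1]>-90)&(X[:,1]<-40)&(X[:,2]>100)]
    print(n,"grip",len(X),X.min(0),X.max(0),X[X[:,2]>155].mean(0) )
    # base plate outline
    w=(P[...,0]>600)&(P[...,0]<780)&(P[...,1]>-120)&(P[...,1]<110)
    zz=P[...,2][w]; print(np.histogram(zz,bins=np.arange(-4,50,3)))
E
```

```text
top mat c [ 571.8 -178.3] r 55.532913779058106 0.9880689232226558
top plane 392 [656.1  16.7 131.1] [-0.6 -0.1  0.8] rms 0.9959076572640961
top plane 223 [686.6  19.5 127.6] [0.8 0.1 0.6] rms 0.788476406992926
top plane 48 [654.7  17.7 133.4] [-0.6 -0.1  0.8] rms 0.6779080460422683
top grip 74 [639.  -74.8 122.6] [656.6 -61.4 166.4] [648.1 -67.7 162.8]
(array([ 326, 2160, 1409,  242,  267,  214,   73,   16,   10,   13,   25,
         22,    6,    1,    5,    9,   13]), array([-4, -1,  2,  5,  8, 11, 14, 17, 20, 23, 26, 29, 32, 35, 38, 41, 44,
       47]))
side mat c [ 569.4 -177.3] r 55.15580628419288 0.5867223540111084
side plane 384 [652.3  21.2 129.8] [-0.6 -0.1  0.8] rms 0.9639654066087073
side plane 286 [683.5  28.3 125.2] [0.8 0.1 0.6] rms 0.8507360365377032
side plane 167 [659.7  50.5 115.1] [-0.1  1.   0. ] rms 0.7377562485194851
side grip 168 [637.3 -71.9 108.7] [653.8 -56.7 164.9] [645.5 -63.9 160.6]
(array([ 605, 1801,  339,  112,  448,  237,   75,   28,   25,   40,   22,
         30,   35,   32,   42,   34,   58]), array([-4, -1,  2,  5,  8, 11, 14, 17, 20, 23, 26, 29, 32, 35, 38, 41, 44,
       47]))
```

```bash
python3 - <<'E'
from h import *
T=load("top");S=load("side")
np.set_printoptions(precision=4,suppress=True)
for n,c in(("top",T),("side",S)):
    h=cv2.cvtColor(c["image"],cv2.COLOR_BGR2HSV);P=cloud(c)
    o=cv2.inRange(h,(4,150,40),(20,255,255)); o=cv2.erode(o,np.ones((3,3)))>0
    X=P[o]; X=X[(X[:,0]>600)&(X[:,0]<740)&(X[:,1]>-40)&(X[:,1]<80)&(X[:,2]>60)]
    lz0=np.array([-.57,-.06,.82]);
    R=X;rng=np.random.default_rng(0)
    for k in range(3):
        best=None
        if len(R)<100: break
        for t in range(800):
            p=R[rng.choice(len(R),3,False)]; nn=np.cross(p[1]-p[0],p[2]-p[0]); L=np.linalg.norm(nn)
            if L<50: continue
            nn/=L; i=np.abs((R-p[0])@nn)<2.
            if best is None or i.sum()>best.sum(): best=i
        I=R[best]; m=I.mean(0); nn=np.linalg.svd(I-m)[2][2]; nn*=np.sign(nn[2]) if abs(nn[2])>.3 else np.sign(nn[1])
        yaw=np.arctan2(-nn[1],-nn[0]) if nn[0]<-.3 else np.arctan2(nn[1],nn[0]) if nn[0]>.3 else np.arctan2(-nn[0],nn[1])
        print(n,m,nn,"yaw",np.degrees(yaw),"tilt",np.degrees(np.arccos(nn[2])),"d",nn@m); R=R[~best]
    # black handle points above orange top plane
    hd=(h[...,2]<60); Y=P[hd]; Y=Y[(Y[:,0]>580)&(Y[:,0]<740)&(Y[:,1]>-40)&(Y[:,1]<80)&(Y[:,2]>115)]
    print("black z>115",len(Y),Y.min(0),Y.max(0))
    # edges of base at z 5..14
    w=(P[...,0]>600)&(P[...,0]<790)&(P[...,1]>-120)&(P[...,1]<110)&(P[...,2]>5)
    q=P[w][:,:2].astype(np.float32); r=cv2.minAreaRect(cv2.convexHull(q)); print("rect",r)
E
```

```text
top [656.0774  16.6746 131.1025] [-0.5641 -0.0565  0.8238] yaw 5.723483238772362 tilt 34.53736851069014 d -263.05084515025305
top [686.359   19.9935 127.8707] [0.8029 0.0767 0.5912] yaw 5.4594487458102705 tilt 53.75949691781667 d 628.1948956507342
black z>115 268 [614.3569 -17.7726 116.0509] [687.6014  46.0553 158.848 ]
rect ((695.2017211914062, -4.90643310546875), (229.7009735107422, 189.56446838378906), 89.99775695800781)
side [652.6666  21.355  129.7977] [-0.5494 -0.0624  0.8333] yaw 6.478049885766251 tilt 33.565085551466325 d -251.721939628936
side [684.0413  28.2845 124.441 ] [0.808  0.0976 0.581 ] yaw 6.889386489858738 tilt 54.475903984620906 d 627.7689065112929
side [659.6621  50.4367 115.3036] [-0.0947  0.9955  0.0092] yaw 5.4368326197882695 tilt 89.47531108846674 d -11.235622630023988
black z>115 347 [611.8341 -13.0361 115.9722] [675.2536  53.0259 157.2413]
rect ((699.8211669921875, -4.77880859375), (229.9671630859375, 179.6764373779297), 89.80925750732422)
```

```bash
cat >> h.py <<'E'
yaw=np.radians(5.8); O=np.array([681.2,22.3,0.])
Rd=np.array([[np.cos(yaw),-np.sin(yaw),0],[np.sin(yaw),np.cos(yaw),0],[0,0,1.]])
t=np.radians(35)
Rt=np.array([[np.cos(t),0,-np.sin(t)],[0,1,0],[np.sin(t),0,np.cos(t)]])  # columns lamp axes in dock
Rl=Rd@Rt
def dock(p): return O+Rd@np.asarray(p,float)
E
python3 - <<'E'
from h import *
np.set_printoptions(precision=1,suppress=True)
for n in("top","side"):
    c=load(n);P=cloud(c);h=cv2.cvtColor(c["image"],cv2.COLOR_BGR2HSV)
    L=(P-dock([0,0,62]))@Rl; D=(P-O)@Rd
    m=(h[...,2]<70)&(np.abs(L[...,1])<45)&(L[...,2]>85)&(np.abs(L[...,0])<40)
    X=L[m];print(n,"handle",len(X),np.percentile(X,[2,10,50,90,98],axis=0).tolist())
    o=(h[...,0]>4)&(h[...,0]<20)&(h[...,1]>150)&(np.abs(L[...,1])<45)&(np.abs(L[...,0])<60)&(L[...,2]>20)
    print("orange",np.percentile(L[o],[2,10,50,90,98],axis=0).tolist())
    # base plate extents in dock frame z 4..25
    for lo,hi in((5,20),(20,60)):
        b=(D[...,2]>lo)&(D[...,2]<hi)&(np.abs(D[...,0])<90)&(D[...,1]<90)&(D[...,1]>-125)
        print("base",lo,hi,np.percentile(D[b],[1,3,97,99],axis=0).tolist())
E
```

```text
top handle 251 [[-3.1290839301908178, -34.06539294635888, 89.42822296782569], [-1.6365745993474834, -31.03353985679629, 99.35973516497108], [5.162300045030808, -4.2772354974418185, 109.26279554092405], [9.252078275541855, 22.73477818497155, 111.26522319825985], [10.26751462917156, 27.002258227246404, 112.57212317237902]]
orange [[-3.7514139656182066, -33.28579233460136, 25.000551000657225], [3.2756444887225427, -28.55673556068657, 39.535963017479986], [28.320077652619066, -4.349183046284283, 70.45234058854719], [42.244465335359855, 20.845505117976604, 73.34650515572476], [42.83067217005548, 25.81139486307625, 103.58467169169613]]
base 5 20 [[-73.87963914908697, -121.78660626150327, 5.108938543946541], [-54.49833104066343, -116.00798038261927, 5.297790430114793], [71.83678837275819, 57.55663744509165, 14.09802803298076], [85.12833572071347, 82.11692025960009, 15.374208074580888]]
base 20 60 [[-57.13224863204134, -124.43320286954969, 20.666042165898713], [-51.44221215211771, -123.51790653247781, 22.439701930442617], [14.705487404126538, -33.69463702683132, 59.34353290729953], [17.65861
[... 495 characters left out ...]
9925], [21.69739565745616, 14.395017541177689, 66.13439822307475], [38.9738585000415, 30.668483691874634, 73.15443078887516], [39.57609366913308, 31.443827997242348, 75.55494932919528]]
base 5 20 [[-56.886792469319644, -123.97066303407993, 5.381474826406077], [-56.11013619990484, -120.7377759368723, 6.148192549491455], [71.62795292801424, 49.45554161943889, 17.251963528295477], [79.30131270627344, 50.07201014567588, 18.343311158094792]]
base 20 60 [[-48.25643266403145, -123.84024535993686, 20.59555660206668], [-46.541240985571086, -121.07983033364809, 21.693644062655537], [57.74039064752106, 42.075282329081496, 59.012963821972285], [60.424734155349945, 42.42597193510054, 59.772091256100076]]
```

```bash
python3 - <<'E'
from h import *
np.set_printoptions(precision=0,suppress=True)
for n in("top","side"):
    c=load(n);P=cloud(c)
    print(n)
    for v in range(200,384,20) if n=="top" else range(0,180,15):
        print(v,[tuple(np.nan_to_num(P[v,u]).astype(int)) for u in (range(300,512,20) if n=="top" else range(240,460,20))])
a=load("top")["image"]
im=cv2.resize(a[180:384,300:512],None,fx=3.5,fy=2.9,interpolation=2);cv2.imwrite("pics/t2.png",im[:600,:800])
E
```

```text
top
200 [(np.int64(550), np.int64(-193), np.int64(5)), (np.int64(548), np.int64(-240), np.int64(3)), (np.int64(546), np.int64(-279), np.int64(48)), (np.int64(545), np.int64(-329), np.int64(26)), (np.int64(544), np.int64(-374), np.int64(28)), (np.int64(536), np.int64(-332), np.int64(291)), (np.int64(541), np.int64(-467), np.int64(25)), (np.int64(540), np.int64(-511), np.int64(28)), (np.int64(539), np.int64(-576), np.int64(-11)), (np.int64(537), np.int64(-606), np.int64(22)), (np.int64(536), np.int64(-641), np.int64(40))]
220 [(np.int64(502), np.int64(-192), np.int64(0)), (np.int64(501), np.int64(-239), np.int64(1)), (np.int64(500), np.int64(-286), np.int64(0)), (np.int64(499), np.int64(-333), np.int64(0)), (np.int64(497), np.int64(-381), np.int64(-1)), (np.int64(496), np.int64(-427), np.int64(2)), (np.int64(502), np.int64(-358), np.int64(304)), (np.int64(493), np.int64(-520), np.int64(2)), (np.int64(492), np.int64(-576), np.int64(-17)), (np.int64(491), np.int64(-604), np.int64(19)), (np.int64(491), np.int64(-640), np.int64(38))]
240 [(np.int64(456), np.int64(-189), np.int64(13)), (np.
[... 9853 characters left out ...]
 np.int64(-801)), (np.int64(-119), np.int64(-1044), np.int64(-794)), (np.int64(-217), np.int64(-1046), np.int64(-792)), (np.int64(-319), np.int64(-1056), np.int64(-797))]
165 [(np.int64(610), np.int64(-243), np.int64(0)), (np.int64(560), np.int64(-247), np.int64(-1)), (np.int64(510), np.int64(-246), np.int64(2)), (np.int64(461), np.int64(-240), np.int64(12)), (np.int64(412), np.int64(-241), np.int64(13)), (np.int64(360), np.int64(-256), np.int64(-1)), (np.int64(310), np.int64(-256), np.int64(0)), (np.int64(-10), np.int64(-949), np.int64(-802)), (np.int64(-102), np.int64(-943), np.int64(-790)), (np.int64(-202), np.int64(-953), np.int64(-797)), (np.int64(-301), np.int64(-963), np.int64(-804))]
```

View pics/t2.png

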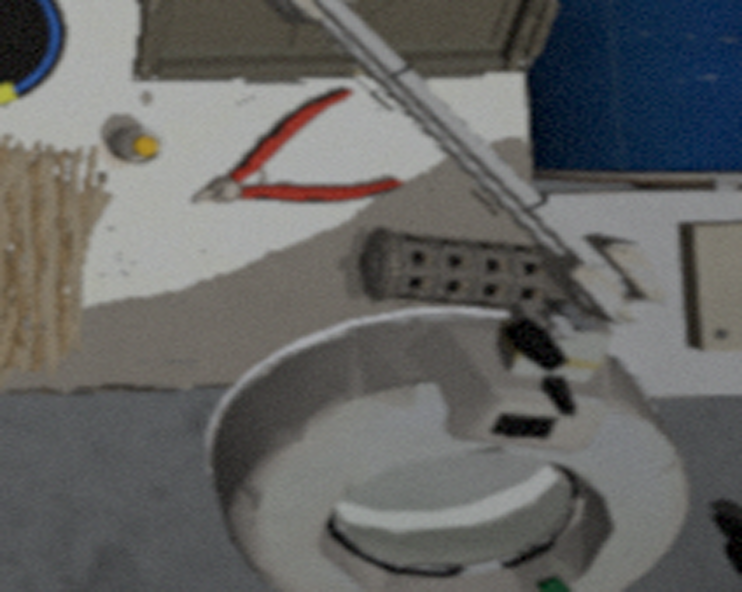

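```bash
cat >> h.py <<'E'
def tool(tilt=0.,yw=None,flip=False):
    """z down (tilted: leans so that z points fwd+down by tilt about dock y), x along +/- dock y"""
    yw=yaw if yw is None else yw
    R=np.array([[np.cos(yw),-np.sin(yw),0],[np.sin(yw),np.cos(yw),0],[0,0,1.]])
    z=R@np.array([np.sin(tilt),0,-np.cos(tilt)]); x=R@np.array([0,1.,0])*(-1 if flip else 1)
    return np.c_[x,np.cross(z,x),z]
G=np.array([647.,-66.,134.])
E
python3 - <<'E'
from h import *; from workcell import *
np.set_printoptions(precision=2,suppress=True)
s=read_state()
for z in(300,380,420,450,480): print(z,inverse_kinematics([280,-558,z],s["tool_rot"]))
for f in(False,True):
  for tl in(0,.3,.6,.9,1.2): 
    a=tl; p=dock([-43,-85,19])+Rd@np.array([-115*np.sin(a),0,115*np.cos(a)])
    T=tool(tl,flip=f); print("lever",f,tl,inverse_kinematics(p+T[:,2]*18.7,T), inverse_kinematics(p+T[:,2]*18.7,tool(0,flip=f)),inverse_kinematics(p+T[:,2]*18.7,tool(tl/2,flip=f)))
E
```

```text
300 [ 1.03  0.44 -0.03  1.46  0.01  1.24 -0.11]
380 [ 1.03  0.4  -0.02  1.32  0.01  1.42 -0.1 ]
420 [ 1.02  0.39 -0.02  1.24  0.01  1.51 -0.1 ]
450 [ 1.02  0.39 -0.02  1.17  0.01  1.58 -0.1 ]
480 [ 1.02  0.39 -0.01  1.1   0.01  1.65 -0.1 ]
lever False 0 [ 0.47  0.75 -0.74  1.57  0.56  1.04  1.25] [ 0.47  0.75 -0.74  1.57  0.56  1.04  1.25] [ 0.47  0.75 -0.74  1.57  0.56  1.04  1.25]
lever False 0.3 [ 0.58  0.59 -0.74  1.94  0.74  0.54  1.06] [ 0.49  0.71 -0.73  1.66  0.55  0.99  1.24] [ 0.53  0.64 -0.73  1.8   0.6   0.76  1.19]
lever False 0.6 [ 1.01  0.84 -1.27  2.25  1.84  0.67  0.16] [ 0.51  0.69 -0.72  1.73  0.55  0.93  1.23] [ 0.59  0.57 -0.72  2.01  0.78  0.49  1.02]
lever False 0.9 None [ 0.52  0.69 -0.71  1.8   0.57  0.87  1.21] [ 0.59  0.55 -0.65  2.21  1.49  0.24  0.32]
lever False 1.2 None [ 0.51  0.7  -0.69  1.85  0.61  0.81  1.17] [ 1.03  0.96 -1.27  2.35  2.03  0.77  0.04]
lever True 0 [ 0.08  0.65 -0.1   1.6   0.08  0.9  -1.52] [ 0.08  0.65 -0.1   1.6   0.08  0.9  -1.52] [ 0.08  0.65 -0.1   1.6   0.08  0.9  -1.52]
lever True 0.3 [ 0.13  0.5  -0.12  1.97  0.04  0.39 -1.47] [ 0.09  0.61 -0.11  1.68  0.08  0.85 -1.52] [ 0.12  0.55 -0.12  1.82  0.08  0.63 -1.51]
lever True 0.6 [ 0.45  0.5  -0.45  2.28  2.69  0.21  2.25] [ 0.1   0.59 -0.11  1.76  0.09  0.79 -1.52] [ 0.13  0.48 -0.1   2.04  0.01  0.32 -1.44]
lever True 0.9 None [ 0.1   0.6  -0.11  1.82  0.09  0.73 -1.52] None
lever True 1.2 None [ 0.1   0.62 -0.1   1.87  0.09  0.66 -1.53] [ 0.62  0.63 -0.65  2.36  2.6   0.41  2.43]
```

```bash
cat >> h.py <<'E'
def ltool(tilt,yw,flip=False):
    """tool z = -lamp z for lamp leaning by tilt; tool x = lamp x (or -)"""
    R=np.array([[np.cos(yw),-np.sin(yw),0],[np.sin(yw),np.cos(yw),0],[0,0,1.]])
    z=R@np.array([np.sin(tilt),0,-np.cos(tilt)]); x=R@np.array([np.cos(tilt),0,np.sin(tilt)])*(-1 if flip else 1)
    return np.c_[x,np.cross(z,x),z]
HB=dock([0,0,62])+Rl@np.array([1.,-.7,105])
E
python3 - <<'E'
from h import *; from workcell import *
np.set_printoptions(precision=2,suppress=True)
print(HB)
for f in(False,True):
  for up in(0,60):
   for tl in(.61,.4,.2):
    T=ltool(tl,yaw,f); print(f,up,tl,inverse_kinematics(HB+T[:,2]*(18.7)+[0,0,up],T))
  for z in(109,200): T=ltool(0,np.arctan2(14.6,49.7),f); print("mat",f,inverse_kinematics([570.6,-177.8,z-18.7],T))
E
```

```text
[622.17  15.6  148.58]
False 0 0.61 [ 0.35  0.48 -0.6   2.19  1.89  0.29 -1.83]
False 0 0.4 [ 0.2   0.47 -0.42  2.02  0.64  0.34 -0.61]
False 0 0.2 [ 0.28  0.55 -0.56  1.84  0.49  0.68 -0.44]
False 60 0.61 [ 0.25  0.34 -0.46  2.15  1.21  0.18 -1.19]
False 60 0.4 [ 0.32  0.39 -0.56  1.96  0.52  0.48 -0.49]
False 60 0.2 [ 0.33  0.48 -0.63  1.78  0.42  0.8  -0.38]
mat False [ 0.49  0.63 -0.41  1.75  0.33  0.83  0.21]
mat False [ 0.52  0.52 -0.45  1.67  0.26  1.    0.26]
True 0 0.61 [ 0.68  0.65 -1.06  2.18  1.74  0.56  1.57]
True 0 0.4 [-0.47  0.49  0.46  2.06 -0.75  0.31 -2.46]
True 0 0.2 [-0.66  0.65  0.8   1.89 -0.77  0.7  -2.48]
True 60 0.61 [ 0.82  0.61 -1.27  2.13  1.48  0.63  1.83]
True 60 0.4 [-0.68  0.44  0.73  2.01 -0.72  0.48 -2.49]
True 60 0.2 [-0.86  0.78  1.23  1.84 -0.98  1.   -2.31]
mat True [ 0.    0.63  0.29  1.78 -0.24  0.77 -2.44]
mat True [ 0.02  0.51  0.27  1.7  -0.16  0.95 -2.51]
```

```bash
python3 - <<'E'
from h import *; from workcell import *
s=read_state()
movel([280,-558,450],max_speed=250)
T=tool(0,flip=True)
c=G+Rd@np.array([0,-8,0])
movep([c[0],c[1],400],T)
movel([c[0],c[1],230],max_speed=200)
s=read_state();print(s["time"],s["eef_pos"],np.round(s["qpos"],2),s["ft_force"],c)
for n in("side","top"):
    cc=camera(n); np.savez(f"{n}1.npz",**{k:np.array(v) for k,v in cc.items()})
a=load("top",1)["image"];b=load("side",1)["image"]
cv2.imwrite("pics/m1.png",np.hstack([cv2.resize(a[90:240,160:300],(400,428)),cv2.resize(b[90:290,120:310],(400,428))]))
E
```

```text
4.45 [648.35859327 -74.04227711 231.17576727] [ 0.23  0.55 -0.32  1.47  0.18  1.15 -1.59] [0.14094018 0.46048634 0.39384076] [647.80845038 -73.95904567 134.        ]
```

View pics/m1.png

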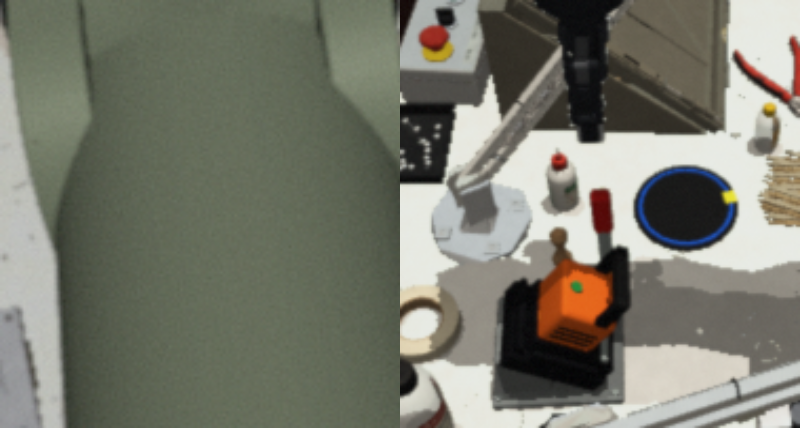

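```bash
python3 - <<'E'
from h import *
S=load("side",1);P=cloud(S);h=cv2.cvtColor(S["image"],cv2.COLOR_BGR2HSV)
np.set_printoptions(precision=1,suppress=True)
t=np.array([648.4,-74.,231.2])
for dz in(0,13): print(proj(S,t+Rd@[0,49.5,dz]))
for v in range(130,165,3):
    u=np.nonzero(h[v,195:235,2]<60)[0]+195
    print(v,u.min() if len(u) else None,u.max() if len(u) else None, np.nanmedian(P[v,u],0) if len(u) else None)
E
```

```text
(np.float64(211.53292145644667), np.float64(174.4330330872886))
(np.float64(211.00837505344487), np.float64(169.80933940797053))
130 200 234 [644.3  -7.8 360.9]
133 197 230 [ 645.5 -284.3   70.5]
136 195 234 [ 643.8 -284.2   59.2]
139 195 234 [ 644.1 -284.6   49.4]
142 195 234 [ 644.5 -284.2   38.7]
145 195 234 [ 645.  -284.6   27.3]
148 195 234 [ 644.2 -285.5   14.5]
151 205 214 [640.9 -18.1 301.1]
154 206 214 [641.1 -18.2 293.9]
157 None None None
160 None None None
163 None None None
```

```bash
python3 - <<'E'
from h import *
S=load("side",1);P=cloud(S);b=S["image"]
cv2.imwrite("pics/m2.png",cv2.resize(b[85:200,180:250],None,fx=5,fy=5,interpolation=0))
np.set_printoptions(precision=0,suppress=True)
for v in range(140,185,3): print(v,[P[v,u].tolist() for u in (206,210,214)], b[v,210])
E
```

```text
140 [[643.5724685296864, -11.822961713139819, 334.1889960867626], [636.7583081449222, -9.565315279543881, 336.8945044714926], [629.2176757573919, -2.5542639085911105, 344.6618317905732]] [14 12 11]
143 [[642.6146715728833, -3.970816442883404, 335.69318374531065], [636.0199856778698, -2.641774587738553, 337.42956746139237], [629.4252104686077, -1.0544567736632757, 339.44282033548745]] [18 17 15]
146 [[642.6347101921242, -1.1620542714671274, 331.78921695508507], [635.8905055911783, 0.9060991001626917, 334.3594600573281], [629.9907750012221, -1.6475085059432786, 331.86808906497356]] [22 21 19]
149 [[646.4791509057164, -17.75320870197362, 306.30988549887536], [639.591234283706, -16.417846956200606, 308.1152964617047], [633.7764389241986, -21.133683744535972, 303.2056826014359]] [13 11 10]
152 [[646.9699692476563, -17.17459856312081, 299.5442706371506], [640.547454764346, -18.618899124274378, 298.2494550632341], [633.7351778409001, -17.963616489050708, 299.3169610604706]] [15 13 12]
155 [[648.7673857787282, -23.10305537123918, 285.250044356461], [640.9234779449106, -17.621106505657053, 29
[... 1230 characters left out ...]
509842115], [672.668043460451, -215.14861560352495, -0.024257820265461305]] [227 235 232]
176 [[692.1740158754083, -208.61770852224151, -4.790951305237513], [681.2570283926987, -203.63238679901792, 2.0183103748264557], [671.6383151397528, -204.9865990538202, 0.866611085706154]] [225 233 232]
179 [[690.7033434232817, -196.97651472300652, -1.9400119029299958], [680.8357541943483, -196.96112478756186, -1.3651788137711947], [647.4380026198846, -66.79641935079621, 164.74501543133863]] [160 172 181]
182 [[689.4908168031291, -186.63332923408382, -0.560354597053788], [655.4060232548728, -63.30623993468237, 159.1615451966826], [647.3469603354131, -62.74301075046776, 160.34246366246975]] [ 83  89 137]
```

View pics/m2.png

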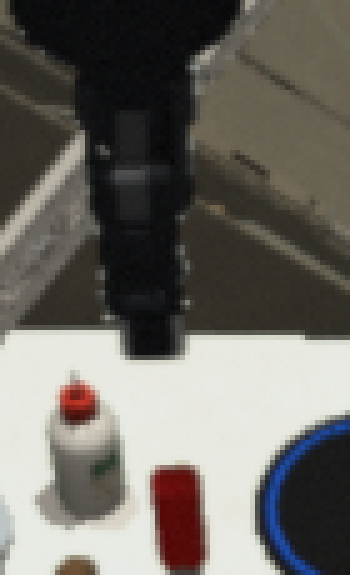

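```bash
python3 - <<'E'
from h import *; from workcell import *
s=read_state();print(s["time"],s["eef_pos"],s["finger_gap"],np.round(s["tool_rot"],3).tolist())
cc=camera("side"); np.savez(f"side2.npz",**{k:np.array(v) for k,v in cc.items()})
S=load("side",2);P=cloud(S);b=S["image"];print(S["cam_to_world"])
cv2.imwrite("pics/m3.png",cv2.resize(b[85:200,180:250],None,fx=5,fy=5,interpolation=0))
E
```

```text
4.55 [648.37281517 -73.97258296 231.26491916] 85.47965180033522 [[0.101, -0.995, 0.002], [-0.995, -0.101, -0.0], [0.0, -0.002, -1.0]]
[[-9.98864144e-01  3.57051942e-02 -3.15525059e-02  5.49720105e+02]
 [-4.75040173e-02 -7.97817879e-01  6.01024127e-01  4.73373838e+02]
 [-3.71347019e-03  6.01840321e-01  7.98607813e-01  8.51784417e+02]
 [ 0.00000000e+00  0.00000000e+00  0.00000000e+00  1.00000000e+00]]
```

View pics/m3.png

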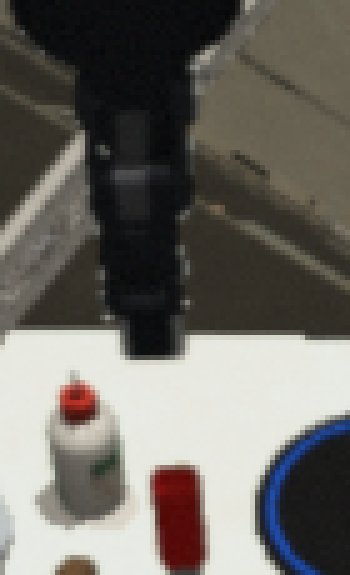

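```bash
python3 - <<'E'
from h import *; from workcell import *
clamp(); s=read_state();print(s["time"],s["eef_pos"],s["finger_gap"])
cc=camera("side"); np.savez(f"side3.npz",**{k:np.array(v) for k,v in cc.items()})
S=load("side",3);P=cloud(S);b=S["image"]; print(proj(S,s["eef_pos"]))
for v in range(120,180,3): print(v,P[v,211].astype(int).tolist(),b[v,211])
cv2.imwrite("pics/m4.png",cv2.resize(b[85:200,180:250],None,fx=5,fy=5,interpolation=0))
E
```

```text
5.3667 [647.81289119 -73.96675853 229.96298336] 0.05756132506012552
(np.float64(211.81968363204794), np.float64(154.2158213432364))
120 [640, -57, 334] [16 15 13]
123 [636, -31, 352] [33 33 32]
126 [634, -17, 360] [18 17 17]
129 [634, -14, 356] [22 21 19]
132 [634, -13, 350] [15 15 12]
135 [643, -61, 293] [10  8 10]
138 [643, -60, 287] [14 12 11]
141 [644, -62, 277] [14 14 12]
144 [685, -287, 26] [33 41 43]
147 [686, -287, 15] [38 46 49]
150 [686, -284, 6] [67 75 77]
153 [686, -281, 0] [224 232 231]
156 [685, -268, 1] [223 232 231]
159 [684, -260, 0] [224 232 232]
162 [683, -248, 2] [224 232 231]
165 [682, -242, -1] [227 234 232]
168 [681, -228, 2] [226 233 231]
171 [680, -221, 0] [226 234 231]
174 [679, -211, 0] [226 234 231]
177 [678, -201, 1] [217 228 227]
```

View pics/m4.png

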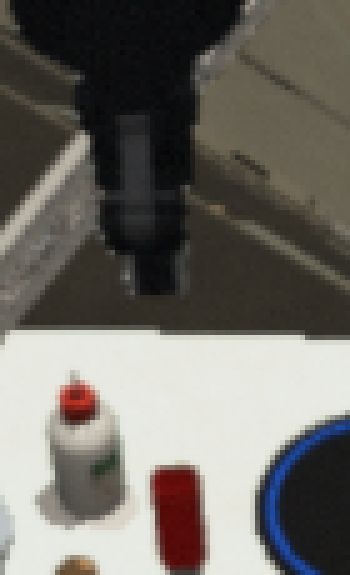

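```bash
python3 - <<'E'
from h import *; from workcell import *
S=load("side",3);P=cloud(S)
for v in range(86,104,2): print(v,[P[v,u].astype(int).tolist() for u in(200,211,222)])
T=tool(0,flip=True)
movel([530,-60,150],max_speed=300)
movel([530,-60,50],max_speed=150)
hit=movel([530,-60,1.5],max_speed=40,guard=6)
s=read_state();print(hit,s["time"],s["eef_pos"],s["finger_gap"],s["ft_force"])
cc=camera("side"); np.savez(f"side4.npz",**{k:np.array(v) for k,v in cc.items()})
S=load("side",4); print(proj(S,s["eef_pos"]))
cv2.imwrite("pics/m5.png",cv2.resize(S["image"][120:240,180:320],None,fx=5,fy=5,interpolation=0))
E
```

```text
86 [[647, -35, 423], [631, -37, 422], [617, -49, 412]]
88 [[648, -35, 419], [632, -40, 415], [617, -48, 409]]
90 [[648, -37, 413], [632, -38, 413], [617, -47, 406]]
92 [[648, -36, 410], [632, -39, 409], [617, -50, 400]]
94 [[649, -36, 407], [633, -38, 406], [617, -47, 398]]
96 [[649, -36, 403], [633, -38, 402], [643, -245, 220]]
98 [[650, -37, 398], [633, -39, 397], [644, -246, 214]]
100 [[650, -37, 394], [633, -37, 395], [644, -248, 207]]
102 [[650, -37, 390], [634, -38, 390], [658, -347, 112]]
False 8.2167 [530.16152239 -60.02430011   1.73108131] 0.24768708222377456 [0.27395903 0.01571138 0.69778845]
(np.float64(270.6648706793618), np.float64(228.3126406174618))
```

View pics/m5.png

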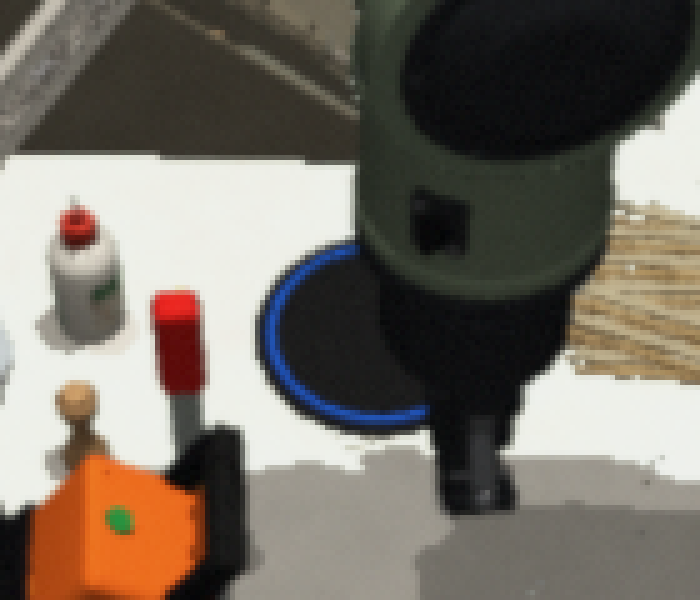

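```bash
python3 - <<'E'
from h import *; from workcell import *
s=read_state();print(s["time"],s["eef_pos"],s["finger_gap"],s["ft_force"],np.round(s["tool_rot"],3).tolist())
cc=camera("side"); np.savez(f"side5.npz",**{k:np.array(v) for k,v in cc.items()})
S=load("side",5); P=cloud(S)
for v in range(196,236,3): print(v,[P[v,u].astype(int).tolist()+[int(S["image"][v,u].mean())] for u in(267,270,273,276,279,282)])
cv2.imwrite("pics/m6.png",cv2.resize(S["image"][190:250,240:320],None,fx=8,fy=8,interpolation=0))
E
```

```text
8.2667 [530.13449377 -60.03668971   1.72806627] 0.08732457287093925 [-0.22301469 -0.93656282  0.73130847] [[0.101, -0.995, 0.0], [-0.995, -0.101, -0.0], [0.0, -0.0, -1.0]]
196 [[542, -23, 173, 12], [536, -23, 173, 15], [531, -22, 176, 16], [525, -22, 176, 16], [519, -22, 176, 12], [513, -26, 170, 12]]
199 [[541, -39, 142, 17], [536, -29, 155, 14], [530, -23, 164, 14], [525, -21, 167, 15], [519, -22, 166, 15], [512, -41, 140, 13]]
202 [[541, -40, 129, 14], [535, -27, 148, 10], [530, -23, 154, 17], [524, -22, 156, 17], [518, -22, 157, 18], [511, -44, 127, 30]]
205 [[541, -40, 120, 12], [535, -26, 139, 10], [530, -19, 150, 23], [524, -22, 146, 39], [518, -20, 150, 17], [511, -43, 117, 106]]
208 [[540, -41, 107, 21], [534, -44, 103, 12], [529, -16, 144, 28], [523, -18, 141, 55], [518, -19, 141, 17], [510, -44, 105, 156]]
211 [[540, -49, 85, 59], [534, -44, 93, 13], [528, -48, 87, 27], [523, -14, 137, 53], [515, -45, 92, 62], [504, -111, -2, 175]]
214 [[539, -98, 1, 78], [534, -15, 125, 32], [529, -16, 124, 39], [523, -9, 134, 54], [517, -17, 123, 47], [504, -101, 0, 109]]
217 [[539, -91,
[... 157 characters left out ...]
8, 0, 129, 22], [523, 0, 128, 66], [517, 0, 127, 26], [511, 0, 128, 43]]
223 [[538, -74, 0, 148], [531, -74, 1, 87], [525, -75, 0, 96], [518, -75, 0, 97], [511, -75, 1, 101], [504, -77, -1, 104]]
226 [[538, -66, 0, 151], [531, -66, 1, 119], [524, -68, -1, 108], [518, -67, 0, 107], [511, -68, 0, 107], [504, -70, -2, 106]]
229 [[538, -57, 1, 120], [531, -58, 0, 110], [524, -59, 0, 111], [518, -60, 0, 107], [511, -59, 1, 106], [504, -63, -4, 107]]
232 [[538, -53, -4, 109], [531, -51, 0, 110], [524, -51, 0, 108], [518, -52, 0, 108], [511, -50, 2, 108], [504, -51, 1, 107]]
235 [[537, -42, 0, 110], [531, -43, 0, 109], [524, -42, 1, 108], [518, -42, 3, 108], [511, -45, -1, 109], [504, -44, 0, 107]]
```

View pics/m6.png

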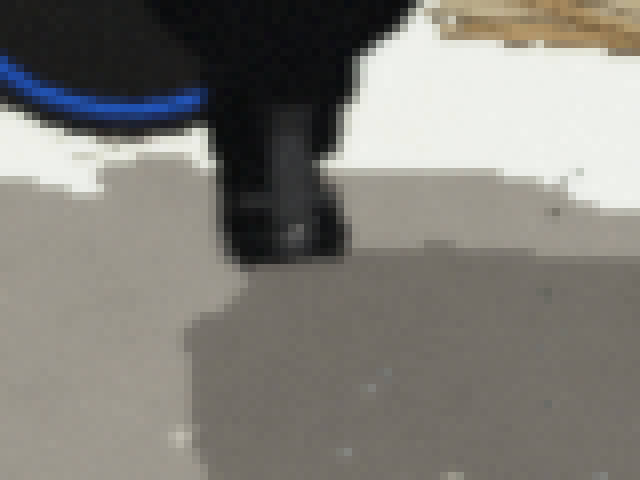

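```bash
python3 - <<'E'
from h import *; from workcell import *
try:
    print(movel([530,-60,-6],max_speed=20,guard=6))
except PlanningError as e: print("PE",e)
s=read_state();print(s["time"],s["eef_pos"],s["ft_force"])
movel([530,-60,120],max_speed=250)
cc=camera("top"); np.savez(f"top5.npz",**{k:np.array(v) for k,v in cc.items()})
cc=camera("side"); np.savez(f"side6.npz",**{k:np.array(v) for k,v in cc.items()})
s=read_state();S=load("side",6); print(proj(S,s["eef_pos"]))
cv2.imwrite("pics/m7.png",cv2.resize(S["image"][120:240,200:340],None,fx=5,fy=5,interpolation=0))
E
```

```text
False
8.8417 [529.93777786 -59.97946779  -6.12428877] [-0.20479584 -0.24765384  0.08875594]
(np.float64(273.0170901008119), np.float64(197.54230507398842))
```

View pics/m7.png

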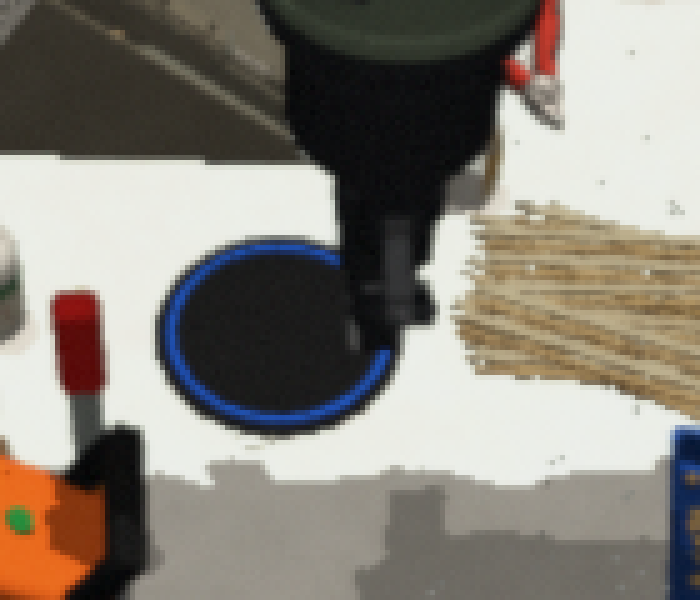

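```bash
python3 - <<'E'
from h import *
S=load("side",6);P=cloud(S)
for v in range(176,196,2): print(v,[P[v,u].astype(int).tolist()+[int(S["image"][v,u].mean())] for u in(268,270,272,274,276,278,280)])
T=load("top",5); cv2.imwrite("pics/m8.png",cv2.resize(T["image"][120:300,160:340],None,fx=3,fy=3))
E
```

```text
176 [[539, -209, 2, 25], [538, -47, 204, 16], [534, -43, 209, 21], [531, -17, 241, 29], [528, -18, 240, 34], [525, -8, 253, 52], [521, -9, 252, 52]]
178 [[539, -202, 3, 28], [538, -43, 202, 17], [535, -14, 239, 22], [531, -13, 240, 33], [528, -13, 241, 31], [525, -6, 249, 51], [521, -5, 252, 51]]
180 [[539, -194, 5, 28], [537, -51, 186, 24], [535, -13, 234, 14], [531, -3, 248, 17], [528, -3, 248, 21], [525, -3, 249, 40], [521, -4, 248, 40]]
182 [[539, -188, 5, 26], [537, -30, 207, 18], [535, -1, 244, 15], [531, 1, 248, 20], [528, 1, 248, 23], [524, 0, 246, 46], [521, 0, 247, 59]]
184 [[538, -184, 3, 32], [537, -52, 173, 48], [534, -10, 228, 12], [531, 2, 244, 12], [528, 3, 246, 17], [524, 1, 243, 32], [521, 1, 244, 45]]
186 [[538, -177, 4, 29], [537, -51, 168, 67], [533, -49, 171, 20], [529, -47, 174, 13], [525, -44, 177, 14], [521, -46, 175, 21], [517, -55, 164, 119]]
188 [[538, -170, 5, 28], [536, -51, 161, 68], [-9223372036854775808, -9223372036854775808, -9223372036854775808, 23], [529, -45, 170, 15], [525, -49, 165, 14], [521, -47, 168, 20], [517, -54, 158, 136]]
190 [[538, -165, 4, 27], [533, -163, 6, 35], [529, -166, 2, 24], [524, -165, 5, 28], [519, -162, 9, 81], [514, -166, 4, 37], [510, -165, 6, 154]]
192 [[538, -157, 6, 24], [533, -159, 4, 27], [528, -159, 4, 27], [524, -161, 2, 52], [519, -161, 3, 93], [514, -160, 4, 46], [509, -160, 3, 225]]
194 [[538, -153, 4, 27], [533, -153, 5, 26], [528, -154, 3, 32], [524, -152, 5, 88], [519, -152, 6, 57], [514, -155, 3, 99], [509, -156, 2, 233]]<stdin>:3: RuntimeWarning: invalid value encountered in cast
```

View pics/m8.png

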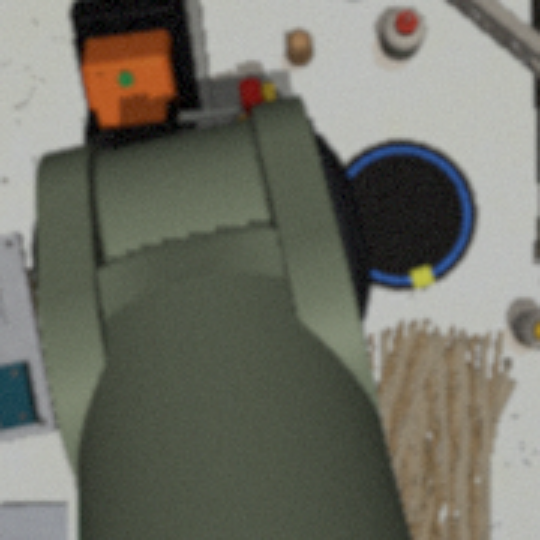

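```bash
python3 - <<'E'
from h import *; from workcell import *
try:
    movel([530,-60,-20],max_speed=250)
    print(movel([530,-60,-60],max_speed=25,guard=5))
except PlanningError as e: print("PE",e)
s=read_state();print(s["time"],s["eef_pos"],s["ft_force"])
movel([530,-60,20],max_speed=250)
S=load("side",0);P=cloud(S);h=cv2.cvtColor(S["image"],cv2.COLOR_BGR2HSV)
r=(h[...,1]>130)&((h[...,0]<6)|(h[...,0]>172))
for v in range(176,200,3):
    u=[u for u in range(208,224) if r[v,u]]; print(v,u[0],u[-1],np.round(np.nanmedian(P[v,u[1:-1]],0),1))
E
```

```text
True
11.1 [529.97079476 -60.04304971 -35.54229772] [-1.13433163 -0.59662279  9.37546097]Traceback (most recent call last):
  File "<stdin>", line 11, in <module>
IndexError: list index out of range
```

```bash
sed -i 's/^G=.*/G=np.array([648.3,-66.,134.]); DZ=35./' h.py; python3 - <<'E'
from h import *; from workcell import *
open_gripper()
c=G+Rd@np.array([0,-8,0])
movel([530,-60,190],max_speed=300)
movel([c[0],c[1],190],max_speed=250)
movel([c[0],c[1],150],max_speed=150)
cc=camera("side"); np.savez(f"side7.npz",**{k:np.array(v) for k,v in cc.items()})
s=read_state();print(s["time"],s["eef_pos"],s["finger_gap"])
cv2.imwrite("pics/m9.png",cv2.resize(cc["image"][110:230,170:270],None,fx=5,fy=5,interpolation=0))
E
```

```text
14.075 [649.2218906  -73.9373211  150.94102587] 85.37451240420454
```

View pics/m9.png

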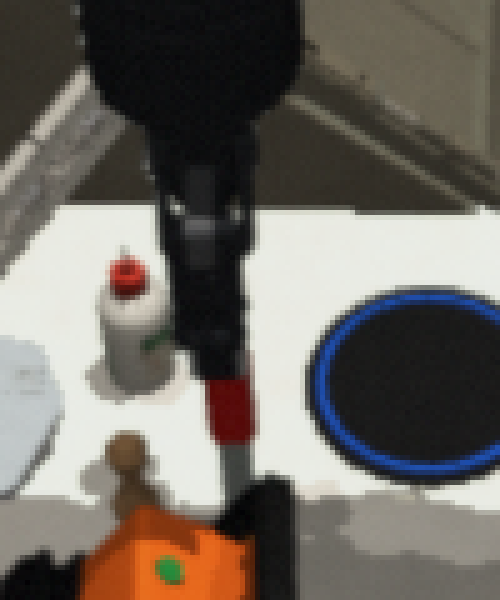

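```bash
python3 - <<'E'
from h import *
S=load("side",7)
for x in(640,645,650): print(x,proj(S,[x,-24,199]),proj(S,[x,-66,162]), proj(S,[x,-58,140]))
P=cloud(S);h=cv2.cvtColor(S["image"],cv2.COLOR_BGR2HSV)
for v in(176,180,183,186): print(v,[(u,P[v,u].astype(int).tolist()) for u in range(208,222,2)])
for v in(186,190,193,196): print(v,[(u,P[v,u].astype(int).tolist(),S["image"][v,u].tolist()) for u in range(208,224,1)])
E
```

```text
640 (np.float64(214.5668880014047), np.float64(185.77151960568654)) (np.float64(217.81338452805005), np.float64(180.3127471772903)) (np.float64(218.11472882691388), np.float64(190.25602854141744))
645 (np.float64(211.8724932805442), np.float64(185.67571144811703)) (np.float64(215.28654031129935), np.float64(180.22389837398853)) (np.float64(215.62402915178063), np.float64(190.16669157446736))
650 (np.float64(209.1791310251005), np.float64(185.57994000328623)) (np.float64(212.76060394630383), np.float64(180.13508149253676)) (np.float64(213.13421152530196), np.float64(190.07738624503358))
176 [(208, [645, -1, 254]), (210, [642, -2, 254]), (212, [638, -3, 253]), (214, [635, -2, 255]), (216, [631, -1, 255]), (218, [628, -2, 255]), (220, [656, -205, 1])]
180 [(208, [651, -25, 214]), (210, [645, -17, 224]), (212, [642, -17, 223]), (214, [638, -16, 225]), (216, [635, -17, 224]), (218, [632, -25, 215]), (220, [655, -193, 1])]
183 [(208, [651, -23, 207]), (210, [646, -16, 216]), (212, [643, -19, 213]), (214, [639, -19, 212]), (216, [635, -17, 215]), (218, [633, -25, 205]), (220, [635, -64, 155
[... 1977 characters left out ...]
 [647, -155, -1], [224, 232, 231]), (223, [645, -152, 3], [228, 235, 233])]
196 [(208, [680, -144, 0], [229, 235, 232]), (209, [677, -144, 0], [229, 236, 233]), (210, [675, -144, 0], [225, 232, 230]), (211, [672, -143, 2], [191, 202, 204]), (212, [654, -60, 116], [64, 69, 109]), (213, [651, -58, 119], [10, 13, 84]), (214, [649, -60, 117], [8, 10, 85]), (215, [647, -59, 117], [6, 9, 86]), (216, [645, -59, 118], [6, 9, 85]), (217, [643, -59, 117], [11, 12, 87]), (218, [641, -60, 117], [11, 13, 86]), (219, [639, -59, 119], [11, 14, 83]), (220, [637, -61, 115], [53, 57, 102]), (221, [636, -63, 113], [142, 154, 168]), (222, [646, -145, 0], [222, 231, 229]), (223, [644, -146, 0], [227, 235, 233])]
```

```bash
python3 - <<'E'
from h import *; from workcell import *
movel([650.7,-73.5,150],max_speed=60)
hit=movel([650.7,-73.5,82],max_speed=80,guard=10)
s=read_state();print(hit,s["time"],s["eef_pos"],s["finger_gap"],s["ft_force"])
cc=camera("side"); np.savez(f"side8.npz",**{k:np.array(v) for k,v in cc.items()})
cv2.imwrite("pics/m10.png",cv2.resize(cc["image"][110:230,170:270],None,fx=5,fy=5,interpolation=0))
E
```

```text
False 15.325 [651.03556159 -73.52058619  82.50801699] 85.32910356857643 [0.2874896  0.32651708 0.74384626]
```

View pics/m10.png

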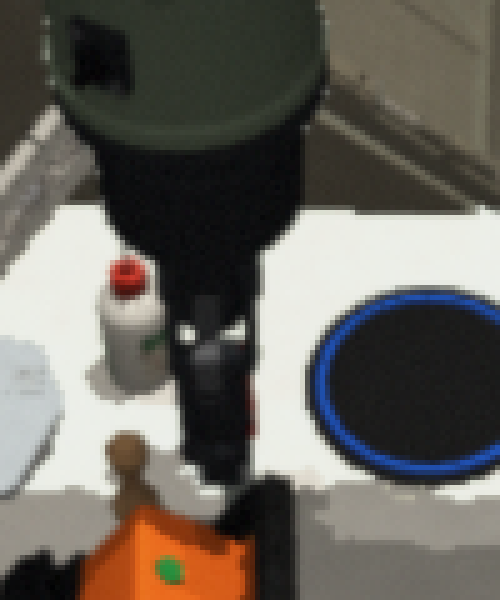

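```bash
python3 - <<'E'
from h import *; from workcell import *
clamp()
s=read_state();print(s["time"],s["eef_pos"],s["finger_gap"],s["ft_force"],s["torque"])
for dy in (-70.5,-68.5):
    movel([650.7,dy,82],max_speed=40)
    s=read_state();print(s["time"],s["eef_pos"],s["finger_gap"],s["ft_force"])
E
```

```text
16.0167 [650.30473825 -67.56712584  82.74451656] 15.312817531434003 [-10.77917541  26.11766543  14.79432783] [ 4.44921227  2.07280175 -0.24789004]
16.2667 [650.27183179 -67.46004792  82.74533465] 15.563757001958354 [-9.85169783 13.87765351 13.6084459 ]
16.5167 [650.27113574 -67.37620974  82.74679552] 15.103197935571336 [-9.19380597  5.38413292 14.47896018]
```

```bash
python3 - <<'E'
from h import *; from workcell import *
p0=np.array([650.3,-67.4,82.5]); r=116.
for a in np.arange(.1,.51,.1):
    movel(p0+Rd@np.array([-r*np.sin(a),0,-r*(1-np.cos(a))]),max_speed=60)
    s=read_state();print(round(a,2),round(s["time"],2),np.round(s["eef_pos"],1),round(s["finger_gap"],1),np.round(s["ft_force"],1),np.round(s["torque"],1))
    if np.abs(s["ft_force"]).max()>60 or s["finger_gap"]>18: print("stop");break
cc=camera("side"); np.savez(f"side9.npz",**{k:np.array(v) for k,v in cc.items()})
cv2.imwrite("pics/m11.png",cv2.resize(cc["image"][110:230,170:290],None,fx=5,fy=5,interpolation=0))
E
```

```text
0.1 16.87 [639.2 -68.4  82.4] 15.5 [-0.4  1.9  7.2] [ 0.1 -0.3 -0.1]
0.2 17.21 [628.  -69.5  80.8] 15.5 [0.6 0.9 8.4] [ 0.1 -0.3 -0.2]
0.3 17.55 [616.8 -70.6  78. ] 15.5 [-1.5  2.2  9.6] [ 0.1 -0.2 -0.2]
0.4 17.89 [605.9 -71.7  74. ] 15.1 [-2.1  1.6 11.6] [ 0.1 -0.  -0.2]
0.5 18.23 [595.3 -72.7  68.8] 15.0 [-2.6  1.6 10.6] [ 0.2  0.1 -0.2]
```

View pics/m11.png

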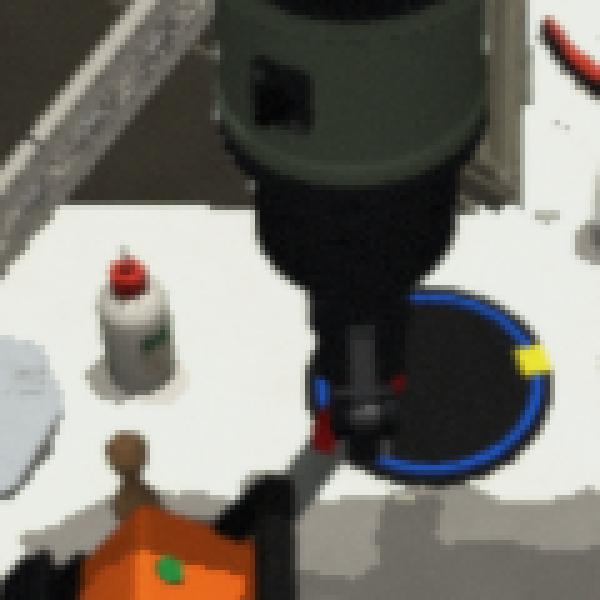

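```bash
python3 - <<'E'
from h import *; from workcell import *
p0=np.array([650.3,-67.4,82.5]); r=116.
for a in [.62,.75,.88,1.0,1.12,1.22,1.26]:
    movel(p0+Rd@np.array([-r*np.sin(a),0,-r*(1-np.cos(a))]),max_speed=60)
    s=read_state();print(round(a,2),round(s["time"],2),np.round(s["eef_pos"],1),round(s["finger_gap"],1),np.round(s["ft_force"],1),np.round(s["torque"],1))
    if np.abs(s["ft_force"]).max()>50: print("stop");break
cc=camera("side"); np.savez(f"side10.npz",**{k:np.array(v) for k,v in cc.items()})
cv2.imwrite("pics/m12.png",cv2.resize(cc["image"][110:250,170:310],None,fx=4,fy=4,interpolation=0))
E
```

```text
0.62 18.67 [583.3 -74.   61.2] 15.3 [-3.5  2.   9.5] [ 0.2  0.3 -0.2]
0.75 19.07 [571.4 -75.1  51.4] 15.3 [-4.1  3.1  5.1] [ 0.4  0.3 -0.2]
0.88 19.47 [561.1 -76.2  40.3] 15.1 [-2.7  3.8  2.7] [ 0.5  0.4 -0.2]
1.0 19.85 [553.  -76.9  29. ] 14.9 [-2.3  4.2  2.2] [ 0.7  0.3 -0.2]
1.12 20.23 [546.2 -77.7  16.9] 15.5 [-2.6  4.4  0. ] [ 0.8  0.4 -0.2]
1.22 20.57 [541.7 -78.1   6.3] 15.7 [-3.2  4.6  1.5] [ 0.9  0.4 -0.3]
1.26 20.82 [540.2 -78.2   1.9] 15.4 [-4.3  4.2  2.4] [ 0.9  0.4 -0.2]
```

View pics/m12.png

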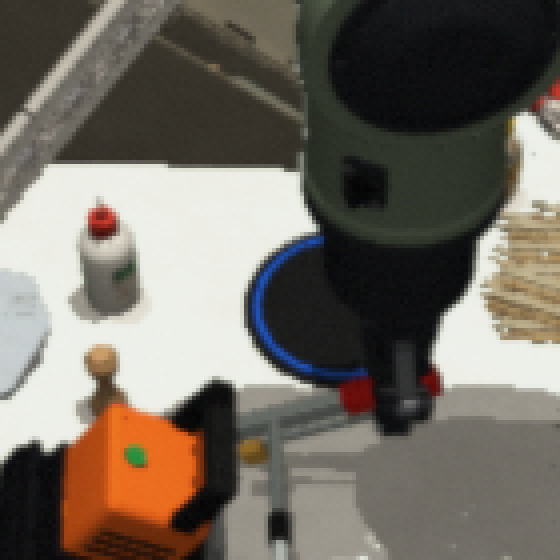

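```bash
python3 - <<'E'
from h import *; from workcell import *
np.set_printoptions(precision=2,suppress=True)
open_gripper()
s=read_state();print(s["time"],s["finger_gap"],s["ft_force"])
p=s["eef_pos"]; movel([p[0],p[1],60],max_speed=120); movel([p[0],p[1],200],max_speed=300)
s=read_state();print(s["time"],s["qpos"])
for f in(False,True):
 for tl in(.61,.52):
  T=ltool(tl,yaw,f)
  for d in(90,70,45,20,0): print(f,tl,d,inverse_kinematics(HB+T[:,2]*(18.7+35-d),T))
  for u in(20,40,80,120): print("up",u,inverse_kinematics(HB+T[:,2]*(18.7+35)-T[:,2]*0+[0,0,u],T))
cc=camera("side"); np.savez(f"side11.npz",**{k:np.array(v) for k,v in cc.items()})
cv2.imwrite("pics/m13.png",cv2.resize(cc["image"][110:270,150:310],None,fx=3.7,fy=3.7,interpolation=0))
E
```

```text
21.5583 85.87529641022276 [ 0.51 -0.1  -0.22]
22.8083 [ 0.3   0.41 -0.35  1.79  0.17  0.97 -1.59]
False 0.61 90 [ 0.58  0.4  -0.86  2.22  1.55  0.33 -1.49]
False 0.61 70 [ 0.82  0.66 -1.27  2.2   1.64  0.65 -1.46]
False 0.61 45 [ 0.49  0.51 -0.79  2.19  1.77  0.36 -1.68]
False 0.61 20 [ 0.37  0.53 -0.63  2.18  1.93  0.32 -1.85]
False 0.61 0 [ 0.46  0.62 -0.77  2.15  1.91  0.42 -1.77]
up 20 [ 0.77  0.83 -1.27  2.13  1.74  0.77 -1.46]
up 40 [ 0.67  0.65 -1.07  2.12  1.66  0.56 -1.48]
up 80 [ 0.24  0.39 -0.46  2.11  1.26  0.2  -1.23]
up 120 [ 0.29  0.32 -0.5   2.07  0.83  0.24 -0.81]
False 0.52 90 [ 0.28  0.34 -0.5   2.15  0.83  0.25 -0.81]
False 0.52 70 [ 0.21  0.37 -0.42  2.14  0.93  0.21 -0.91]
False 0.52 45 [ 0.14  0.42 -0.33  2.13  1.07  0.17 -1.06]
False 0.52 20 [ 0.23  0.49 -0.46  2.11  1.37  0.22 -1.33]
False 0.52 0 [ 0.22  0.54 -0.45  2.1   1.51  0.23 -1.45]
up 20 [ 0.23  0.5  -0.46  2.09  1.3   0.23 -1.25]
up 40 [ 0.16  0.45 -0.36  2.08  0.99  0.2  -0.97]
up 80 [ 0.29  0.4  -0.52  2.04  0.81  0.31 -0.77]
up 120 [ 0.36  0.35 -0.61  2.    0.64  0.39 -0.61]
True 0.61 90 [ 0.41  0
[... 247 characters left out ...]
4  0.2   0.72]
up 20 [ 0.22  0.5  -0.44  2.15  1.99  0.23  1.2 ]
up 40 [ 0.22  0.46 -0.44  2.14  1.78  0.2   1.4 ]
up 80 [ 0.69  0.56 -1.07  2.09  1.46  0.51  1.83]
up 120 [-0.44  0.31  0.38  2.11 -0.69  0.17 -2.5 ]
True 0.52 90 [-0.44  0.33  0.38  2.18 -0.72  0.18 -2.47]
True 0.52 70 [-0.58  0.41  0.58  2.18 -1.23  0.23 -1.98]
True 0.52 45 [ 0.78  0.74 -1.27  2.11  1.49  0.74  1.86]
True 0.52 20 [ 0.53  0.6  -0.87  2.1   1.47  0.45  1.8 ]
True 0.52 0 [ 0.22  0.54 -0.45  2.1   1.51  0.23  1.69]
up 20 [ 0.53  0.6  -0.87  2.07  1.43  0.46  1.84]
up 40 [-0.41  0.46  0.36  2.11 -1.12  0.17 -2.09]
up 80 [-0.58  0.43  0.59  2.08 -0.97  0.28 -2.25]
up 120 [-0.74  0.41  0.81  2.05 -0.9   0.4  -2.33]
```

View pics/m13.png

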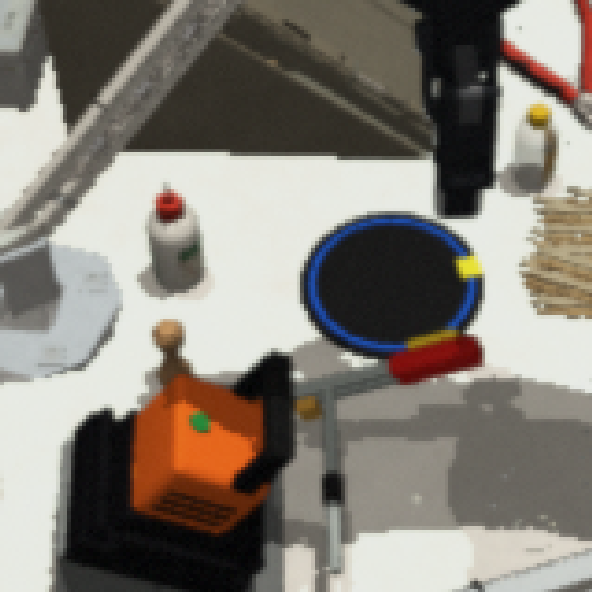

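```bash
python3 - <<'E'
from h import *; from workcell import *
np.set_printoptions(precision=2,suppress=True)
T=ltool(.61,yaw,False)
p=HB+T[:,2]*(18.7+35-85)
q=inverse_kinematics(p,T); print(q)
if q is not None and q[0]>0.2 and q[4]>0:
    goto_joints(q)
s=read_state();print(s["time"],s["qpos"],s["eef_pos"],p,s["ft_force"])
for n in("side","top"):
    cc=camera(n); np.savez(f"{n}12.npz",**{k:np.array(v) for k,v in cc.items()})
    cv2.imwrite(f"pics/m14{n}.png",cc["image"] if n=="top" else cv2.resize(cc["image"][60:270,120:330],None,fx=2.8,fy=2.8,interpolation=0))
E
```

```text
[ 0.72  0.49 -1.07  2.21  1.58  0.46 -1.47]
24.175 [ 0.72  0.49 -1.06  2.21  1.58  0.46 -1.47] [604.42  13.29 173.89] [604.33  13.79 174.24] [ 0.38 -0.07 -0.76]
```

View pics/m14side.png

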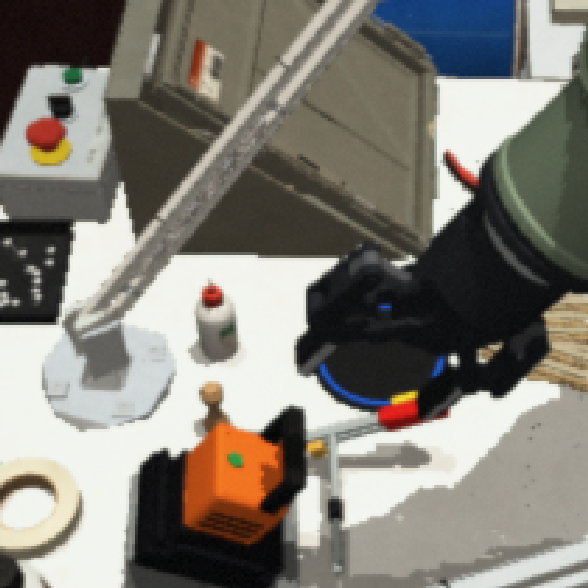

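View pics/m14top.png

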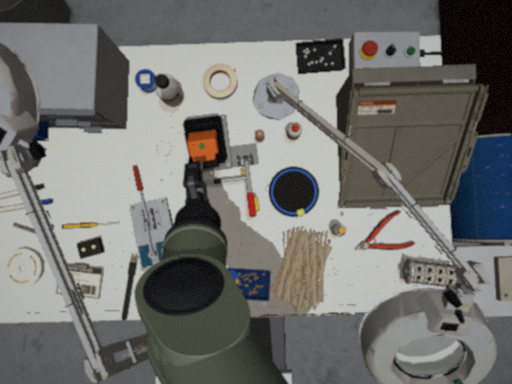

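```bash
python3 - <<'E'
from h import *
np.set_printoptions(precision=1,suppress=True)
T=ltool(.61,yaw,False); tcp=np.array([604.42,13.29,173.89])
for n in("side","top"):
    S=load(n,12);P=cloud(S)
    for lab,off in(("toolz",-48*T[:,2]),("worldz",-13*T[:,2]+np.array([0,0,35]))):
        for sg in(1,-1):
            p=tcp+off+T[:,0]*50*sg; print(n,lab,sg,p,np.array(proj(S,p)))
    V=S["image"].max(2)
    # dark points in a region near, in tool frame assuming nominal
    X=(P-tcp)@T; m=(np.abs(X[...,0])<80)&(np.abs(X[...,1])<40)&(X[...,2]>-140)&(X[...,2]<10)&(V<75)
    for sg in(1,-1):
        mm=m&(X[...,0]*sg>30); q=X[mm]
        if len(q): 
            o=np.argsort(-q[:,2])[:60]; print(n,sg,len(q),"tipmost",q[o[:8]].tolist()); 
            w=q[q[:,2]>q[o[5],2]-15]; print("  range",w.min(0),w.max(0))
    a=S["image"]; 
    cv2.imwrite(f"pics/m15{n}.png",cv2.resize(a[160:240,200:320] if n=="side" else a[130:230,150:280],None,fx=6,fy=6,interpolation=0))
E
```

```text
side toolz 1 [617.8  14.7 241.9] [223.7 188.9]
side toolz -1 [536.3   6.4 184.6] [270.1 205.8]
side worldz 1 [637.8  16.7 248.2] [211.7 187.2]
side worldz -1 [556.2   8.4 190.9] [259.2 204.3]
side 1 721 tipmost [[47.649844370192596, -5.920102835077776, -54.74670662948179], [51.53772044528662, -7.18585485218113, -57.65329170961727], [49.52416909594781, -6.4183330495219195, -57.672305582669956], [44.13023489042719, -11.21340227030328, -58.44212130781155], [48.195705397923824, -8.65917309556894, -58.636703676549935], [42.41773467590029, -10.874938887036068, -58.930358904123175], [48.77151279887362, -7.384065036619905, -59.59779537192663], [50.77578858799359, -6.073504651259616, -59.65574797716809]]
  range [ 41.2 -11.7 -73.2] [ 56.4   6.  -54.7]
side -1 523 tipmost [[-44.78285393967188, -8.277369655483296, -50.49028671057205], [-44.29730266452251, -6.762241233673923, -51.34381546971818], [-45.028641733375764, 2.2203229244047806, -51.57344414568378], [-44.54264456875634, -2.415235620531225, -51.60023635997216], [-45.43521573314089, 10.957165745708037, -52.2045965810833], [-44.44608730270
[... 476 characters left out ...]
4347293], [51.77999155879043, 7.7897443882521955, -55.851668890971546], [43.086812794453564, 11.651618892973586, -55.9917631206628], [45.103082450206514, 12.018498698163265, -56.015287090769434], [56.70547625880136, -5.615270794721664, -57.611469047685354], [51.15725296646942, 9.64860547319674, -59.06359909947294], [51.203733858893884, 11.491361229460948, -59.66860744483859], [57.01495917012172, 1.8140807079634256, -60.30890777488962]]
  range [ 43.1  -5.6 -73.5] [ 58.5  12.  -55.1]
top -1 1 tipmost [[-40.48914863140275, 10.052294588337904, -58.02664111471674]]Traceback (most recent call last):
  File "<stdin>", line 16, in <module>
IndexError: index 5 is out of bounds for axis 0 with size 1
```

View pics/m15side.png

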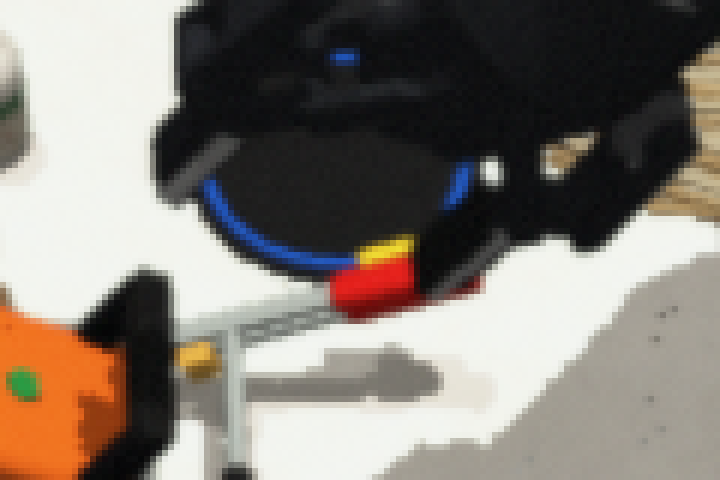

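```bash
python3 - <<'E'
from h import *; from workcell import *
np.set_printoptions(precision=2,suppress=True)
T=ltool(.61,yaw,False)
for d in(45,2):
    hit=movel(HB+T[:,2]*(53.7-d),frame=T,max_speed=70,guard=10)
    s=read_state();print(hit,s["time"],s["qpos"],s["eef_pos"],s["ft_force"])
    if hit: break
for n in("side","top"):
    cc=camera(n); np.savez(f"{n}13.npz",**{k:np.array(v) for k,v in cc.items()})
a=load("side",13)["image"];b=load("top",13)["image"]
cv2.imwrite("pics/m16.png",np.hstack([cv2.resize(a[160:260,180:280],(400,400),interpolation=0),cv2.resize(b[100:200,150:250],(400,400),interpolation=0)]))
E
```

```text
False 25.0 [ 0.66  0.6  -1.04  2.19  1.72  0.52 -1.57] [627.02  16.22 141.61] [-0.27 -0.37  0.34]
False 25.7667 [ 0.62  0.71 -1.01  2.15  1.83  0.58 -1.63] [651.52  18.74 106.4 ] [-0.42 -0.59  0.  ]
```

View pics/m16.png

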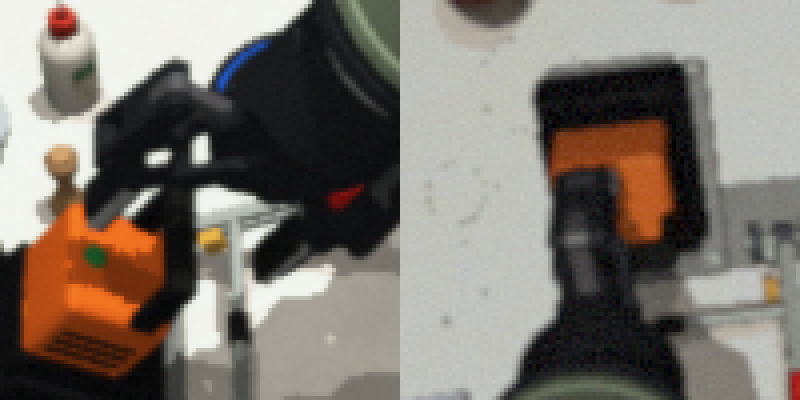

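```bash
python3 - <<'E'
from h import *; from workcell import *
np.set_printoptions(precision=2,suppress=True)
clamp()
s=read_state();print(s["time"],s["finger_gap"],s["eef_pos"],s["ft_force"],s["torque"])
T=ltool(.61,yaw,False); p=s["eef_pos"]
for d in(12,35,70): print(inverse_kinematics(p-T[:,2]*d,T))
hit=movel(p-T[:,2]*12,max_speed=30,guard=30)
s=read_state();print(hit,s["time"],s["finger_gap"],s["eef_pos"],s["ft_force"],s["torque"])
cc=camera("side"); np.savez(f"side14.npz",**{k:np.array(v) for k,v in cc.items()})
a=cc["image"]; cv2.imwrite("pics/m17.png",cv2.resize(a[150:290,140:280],None,fx=4,fy=4,interpolation=0))
E
```

```text
26.5167 12.442720310517272 [651.36  18.57 106.09] [-5.51 -1.31  2.8 ] [-0.15  1.07 -0.06]
[ 0.63  0.68 -1.02  2.16  1.81  0.56 -1.62]
[ 0.66  0.62 -1.03  2.18  1.74  0.53 -1.58]
[ 0.69  0.53 -1.05  2.21  1.63  0.47 -1.51]
False 27.0667 12.57474072405052 [644.63  17.78 116.16] [ 1.54 -0.16 -1.98] [-0.05  0.65 -0.01]
```

View pics/m17.png

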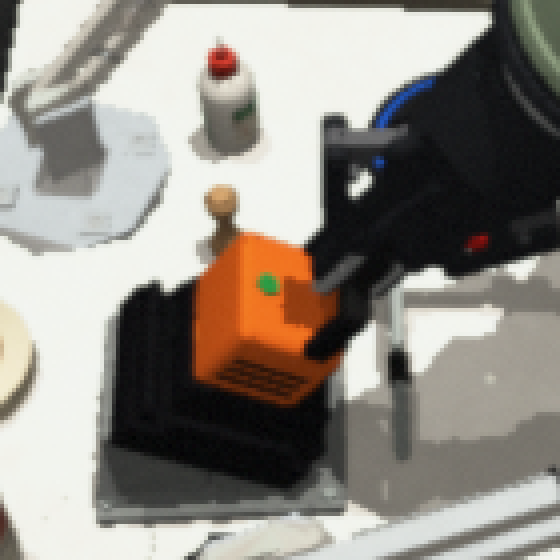

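```bash
python3 - <<'E'
from h import *; from workcell import *
np.set_printoptions(precision=2,suppress=True)
T=ltool(.61,yaw,False); p=read_state()["eef_pos"]
movel(p-T[:,2]*48,max_speed=60)
wait(.3)
s=read_state();print(s["time"],s["finger_gap"],s["eef_pos"],s["ft_force"],s["torque"],s["qpos"])
cc=camera("side"); np.savez(f"side15.npz",**{k:np.array(v) for k,v in cc.items()})
a=cc["image"]; cv2.imwrite("pics/m18.png",cv2.resize(a[130:270,150:290],None,fx=4,fy=4,interpolation=0))
E
```

```text
28.3667 12.641787395797898 [617.29  15.16 155.19] [-0.02  0.03 -4.76] [-0.12  1.33 -0.01] [ 0.68  0.56 -1.04  2.2   1.67  0.49 -1.54]
```

View pics/m18.png

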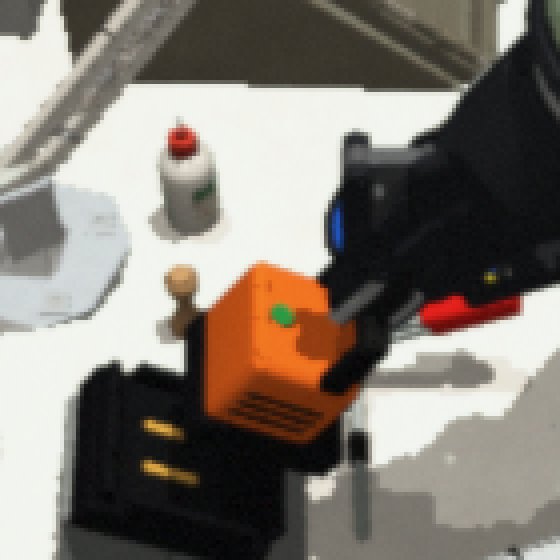

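```bash
python3 - <<'E'
from h import *; from workcell import *
np.set_printoptions(precision=2,suppress=True)
p=read_state()["eef_pos"]
movel(p+[-25,0,35],max_speed=100)
Tm=ltool(0,np.radians(15.9),False)
try: movel([571.5,-178,150],frame=Tm,max_speed=90)
except PlanningError as e:
    print("PE",e); movep([571.5,-178,150],Tm)
s=read_state();print(s["time"],s["finger_gap"],s["eef_pos"],s["ft_force"],s["torque"],s["qpos"])
for n in("side","top"):
    cc=camera(n); np.savez(f"{n}16.npz",**{k:np.array(v) for k,v in cc.items()})
a=load("side",16)["image"];b=load("top",16)["image"]
cv2.imwrite("pics/m19.png",np.hstack([cv2.resize(a[130:270,170:310],(400,400),interpolation=0),cv2.resize(b[120:240,230:350],(400,400),interpolation=0)]))
E
```

```text
31.6333 12.699224662422617 [ 571.5  -177.86  150.12] [-0.67  1.36 -5.99] [-0.01  0.    0.03] [ 0.91  0.79 -1.15  1.68  0.77  1.19 -0.15]
```

View pics/m19.png

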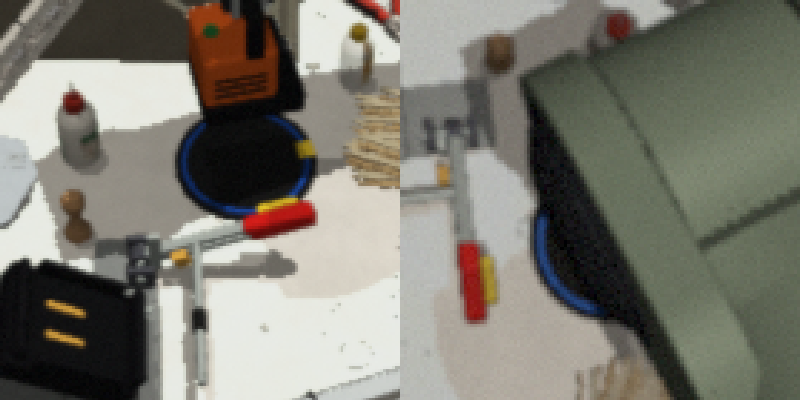

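```bash
python3 - <<'E'
from h import *; from workcell import *
np.set_printoptions(precision=3,suppress=True)
movel([571.5,-178,75],max_speed=80)
s=read_state();print(s["time"],s["ft_force"])
hit=movel([571.5,-178,48],max_speed=20,guard=6)
s=read_state();print(hit,s["time"],s["finger_gap"],s["eef_pos"],s["ft_force"],s["torque"])
cc=camera("side"); np.savez("side17.npz",**{k:np.array(v) for k,v in cc.items()})
S=load("side",17);P=cloud(S);h=cv2.cvtColor(S["image"],cv2.COLOR_BGR2HSV)
o=cv2.erode(cv2.inRange(h,(4,150,40),(20,255,255)),np.ones((3,3)))>0
R=P[o]; R=R[(R[:,0]>500)&(R[:,0]<640)&(R[:,1]<-100)&(R[:,1]>-260)&(R[:,2]>15)]
rng=np.random.default_rng(0)
for k in range(2):
    best=None
    for t in range(600):
        p=R[rng.choice(len(R),3,False)]; nn=np.cross(p[1]-p[0],p[2]-p[0]); L=np.linalg.norm(nn)
        if L<50: continue
        nn/=L; i=np.abs((R-p[0])@nn)<2.
        if best is None or i.sum()>best.sum(): best=i
    I=R[best]; m=I.mean(0); nn=np.linalg.svd(I-m)[2][2]; print(len(I),m,nn); R=R[~best]
    if len(R)<60: break
cv2.imwrite("pics/m20.png",cv2.resize(S["image"][120:240,190:310],None,fx=5,fy=5,interpolation=0))
E
```

```text
32.825 [ 0.139 -0.382 -4.815]
True 33.675 13.070016663846042 [ 571.206 -178.24    58.447] [-4.016 -1.824 10.891] [-0.254  0.744 -0.044]
242 [ 574.206 -144.802   54.338] [-0.258  0.966  0.015]
160 [ 587.737 -166.134   76.085] [0.009 0.001 1.   ]
```

View pics/m20.png

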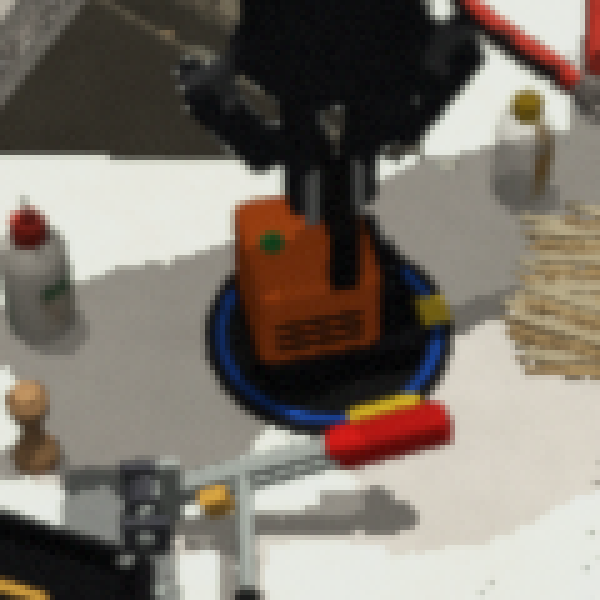

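```bash
python3 - <<'E'
from h import *; from workcell import *
np.set_printoptions(precision=3,suppress=True)
open_gripper()
movel([571.2,-178.2,110],max_speed=80); movel([571.2,-178.2,200],max_speed=200); movel([450,0,300],max_speed=200)
s=read_state();print(s["time"],s["eef_pos"],s["ft_force"])
for n in("side","top"):
    cc=camera(n); np.savez(f"{n}18.npz",**{k:np.array(v) for k,v in cc.items()})
a=load("side",18)["image"];b=load("top",18)["image"]
cv2.imwrite("pics/m21.png",np.hstack([cv2.resize(a[130:270,170:310],(400,400),interpolation=0),cv2.resize(b[110:250,210:350],(400,400),interpolation=0)]))
for n in("side","top"):
    S=load(n,18);P=cloud(S);h=cv2.cvtColor(S["image"],cv2.COLOR_BGR2HSV)
    o=cv2.erode(cv2.inRange(h,(4,150,40),(20,255,255)),np.ones((2,2)))>0
    X=P[o]; X=X[(X[:,0]>500)&(X[:,0]<640)&(X[:,1]<-100)&(X[:,1]>-260)&(X[:,2]>70)]
    d=(X-[570.6,-177.8,0])[:,:2]; c,sn=np.cos(np.radians(15.9)),np.sin(np.radians(15.9)); d=d@np.array([[c,-sn],[sn,c]])
    print(n,len(X),"top z",np.median(X[:,2]),"matframe",np.percentile(d,[2,98],axis=0)); r=cv2.minAreaRect(X[:,:2].astype(np.float32)); print(r)
    D=(P-O)@Rd; rr=cv2.inRange(h,(0,150,60),(5,255,255))|cv2.inRange(h,(172,150,60),(180,255,255)); m=(rr>0)&(np.abs(D[...,1]+85)<25)&(D[...,0]<-60)
    print("lever grip dock frame",np.nanmedian(D[m],0))
E
```

```text
37.1667 [450.144  -0.703 299.548] [-0.7    0.366 -0.68 ]
side 330 top z 75.69206681993882 matframe [[-16.837 -20.71 ]
 [ 36.942  31.246]]
((578.4097900390625, -170.87814331054688), (56.588218688964844, 57.081722259521484), 14.147334098815918)
lever grip dock frame [-149.421  -79.769   67.734]
top 475 top z 76.98159839089215 matframe [[-17.266 -29.531]
 [ 37.138  27.558]]
((580.3177490234375, -176.62689208984375), (57.81150817871094, 61.17525863647461), 16.455223083496094)
lever grip dock frame [-148.526  -86.115   72.621]
```

View pics/m21.png

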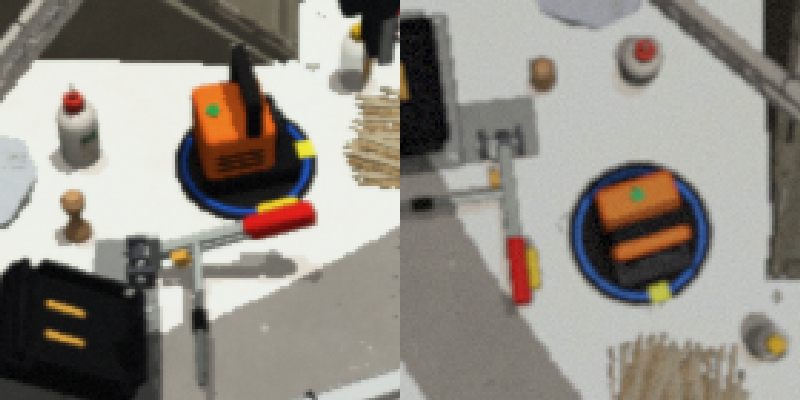

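```bash
python3 -c "
from workcell import *
finish_job()
s=read_state();print(s['time'],s['ft_force'])"
```

```text
the job is handed in; nothing more can be done
the job is handed in; nothing more can be done
```

The lamp is standing on the mat, the lever is down and the job is handed in, at about 37 s of the 66 s allowed. No verdict came back.

**What I did**
- **Lever:** I pinched the grip and button together (finger gap about 15 mm, against 17.5 mm expected with the button fully pressed). I kept it pinched and swung the lever to its stop in small steps.
- **Lamp:** I gripped the handle along the 35° lean, drew the lamp out of the cradle and turned it upright. I lowered it until the force guard stopped it on the mat, then let go and backed away.

**What the last checks showed**
- **Lamp on the mat:** it stands upright, with its top face at 76–77 mm (76 mm expected). It sits within about 5 mm of the mat's middle. The lens faces the yellow mark, with a heading of 14–16° against the mat's 15.9°.
- **Lever:** still down, with the grip about 150 mm ahead of the dock's origin and low. I estimate about 1.2 rad, as the angle is not reported directly.
- **Bystanders:** the flux bottle, oil bottle and stamp look unmoved and upright in the last pictures. I never located the loupe separately, and those pictures don't show where it lay. No move went down near it that I know of.

**What disagreed**
- The fingertips really end about 35 mm short of the reported TCP. I first saw this in the side camera, then confirmed it by touching the table in a clear spot, where contact came at a reported z of −35.5. I corrected for it along the tool axis in every grasp.
- The two cameras differed by up to 5 mm, so I averaged them.

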